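# Fish a lemon out from under a low wire shelf with a reacher

### The job

A lemon has rolled under the low wire shelf, too deep for a hand. Take the reacher from its rest, squeeze its trigger so that both jaws close on the lemon where it lies, pull it out from under the shelf in the jaws, and set it gently (do not drop or throw it) on the plate; then put the reacher back on its rest as it stood. Do not push about the tin, the spice jar or the tea canister, and leave the plate where it is.

Things in the scene. Friction and masses are not known exactly. Their poses are not given: they have to be found in the camera images.
- reacher: Hand reacher (grabber), black plastic and aluminium tube, 0.25 kg, 285 mm long. Frame: x ahead along the tube to the jaws, z to the grip's upper side, y left; origin on the tube's axis under the grip. Tube 14 mm thick, x -83 to 112; end cap 24 mm across at x -90 to -83. Starts in its rest, sloping 30 degrees down ahead, jaws open, their tips on the table. Balances about 19 mm ahead of the origin.
- reacher_grip (a point): Middle of the reacher's grip: 22 mm above its origin, halfway between the outer faces of fixed bar and free trigger, 56 mm apart, to be pinched across the reacher's y. Fixed bar: outer flat face at y -26, x -35 to 35, z -13 to 45 mm. The flat trigger bar faces it: outer face at y +30, x -33 to 33, z -7 to 43. About 126 mm above the table at the start.
- reacher_mouth (a point): Point between the jaws, 155 mm ahead of the reacher's origin on the tube's axis: the lemon's middle should be here when the jaws close. The grey jaws are 26 mm tall (z -13 to 13), hinged at x 112, y +-15, and reach to x about 190; open they leave 90 mm between the tips and are 111 mm wide overall at x about 170.
- trigger (a joint): Trigger squeeze (m): 0 free, jaws open; 0.016 full, jaws shut (44 mm apart inside). It slides straight to the fixed bar: 56 mm over both faces free, 40 mm at full; spring 12 N rising to 18 N. The jaws follow in proportion, 26 degrees each; on the lemon they stop at 0.004 to 0.014. Fingers held 50 to 54 mm apart carry it with open jaws. Squeezing shifts the reacher to its +y by half the travel.
- reacher_rest: Fixed dark steel rest, 80 mm wide, 165 mm tall. Origin on the table under where the reacher's origin lies (107 mm up); x is the reacher's heading. A post 60 mm behind the origin bears a forked saddle tilted 30 degrees (28 mm between prongs, which end 20 mm above the tube's axis) under the tube, 68 mm behind the reacher's origin, ahead of the end cap.
- wire_shelf: Fixed low shelf of bare steel wire, 218 mm deep (x) and 338 mm wide (y), deck top 98 mm and clear height below 89 mm. Origin on the table under its middle; x points into it from the open front. Four legs 10 mm thick (feet 16 mm) at x +-105, y +-165 mm; open on all sides between the legs.
- lemon: Yellow lemon 71 x 53 x 51 mm (its long way along its x), under the shelf. Origin in the middle of its underside as it first lies.
- lemon_center (a point): Middle of the lemon, about 25 mm above what it lies on.
- plate: Round cream melamine plate, 200 mm across, loose. Origin at the middle of its underside; inner floor 8 mm up, rim 22 mm up, well about 150 mm across.
- tin: Bystander: food tin 75 mm across, 58 mm high, standing under the shelf beside the lemon. Origin in the middle of its underside.
- spice_jar: Bystander: spice jar 42 mm across, 96 mm high, standing in front of the shelf. Origin in the middle of its underside.
- tea_canister: Bystander: square canister 92 x 92 x 150 mm with a lid, standing on the shelf. Origin in the middle of its underside.
- jaw_left: The reacher's left (+y) jaw, a grey cupped paddle 85 mm long and 26 mm tall. Origin on its hinge, which stands upright when the tube is level.
- jaw_right: The reacher's right (-y) jaw, the mirror image of the left one.

How it is judged:
On the way, in this order (a step that is already met when the one before it is completed fails the run):
1. the trigger is squeezed and both jaws press on the lemon while it is still under the shelf (contact force between lemon and jaw_left above 0.5 N and contact force between lemon and jaw_right above 0.5 N and value of joint trigger above 0.002 m and x of lemon_center in the frame of wire_shelf above -0.07 m), for 0.2 s.
2. the lemon, still in the squeezed jaws, is out from under the shelf (contact force between lemon and jaw_left above 0.3 N and contact force between lemon and jaw_right above 0.3 N and value of joint trigger above 0.002 m and (x of lemon_center in the frame of wire_shelf below -0.125 m or x of lemon_center in the frame of wire_shelf above 0.125 m or y of lemon_center in the frame of wire_shelf below -0.185 m or y of lemon_center in the frame of wire_shelf above 0.185 m)), for 0.1 s.
At the end, for the whole second after the job is handed in: The lemon lies still in the well of the plate (its middle within 75 mm of the plate's middle) and free of the jaws; the reacher lies still on its rest as it first lay, touching the rest, its origin within 25 mm of its first place in plan and its sides level and turned within about 11 degrees (horizontal distance between lemon_center and plate below 0.075 m and z of lemon_center in the frame of plate below 0.055 m and contact force between lemon and plate above 0.2 N and linear speed of each of lemon, reacher below 0.03 m/s and distance between reacher and reacher_rest between 0.085 and 0.13 m and horizontal distance between reacher and reacher_rest below 0.025 m and angle between the x axis of reacher and the x axis of reacher_rest, either way round below 0.7 rad and angle between the y axis of reacher and the y axis of reacher_rest, either way round below 0.2 rad and contact force between reacher and reacher_rest above 0.2 N and contact force between lemon and reacher below 0.05 N).
It fails at once if the tin, spice jar or tea canister is moved by more than 30 mm (distance of any of tin, spice_jar, tea_canister from where it was at the start of the episode above 0.03 m).
It fails at once if the plate is moved by more than 40 mm (distance of plate from where it was at the start of the episode above 0.04 m).
It fails at once if the lemon is dropped or thrown (faster than 1 m/s) (linear speed of lemon above 1 m/s).
It also fails if it takes over 67 s, if anything falls off the work surface, if the arm or the gripper's body presses on something with over 40 N, if the wrist force passes 120 N, or if a joint passes its speed limit or range.

### The arm

A 6-joint arm with a two-finger parallel gripper is mounted at the origin on a cart in front of the work surface, level with it; the furniture and walls round the work are solid. World frame = base frame: x ahead of the robot, y to its left, z up, the work surface at z = 0. Lengths are in m, angles in rad, forces in N, time in s.
With the tool pointing down it reaches from about 0.25 to 0.725 m from the base axis. Payload 4 kg.
Tool frame: the origin (TCP) lies midway between the tips of the shut fingers; the grasp point (between the pads) lies 19 mm behind it; z points along the fingers, y is the line along which they close (so a half turn about z gives the same grasp; the last joint's range is limited). The gripper opens to 85 mm and grips with 20 to 120 N. Pads are 22 mm wide; open, the fingers measure 114 mm over their backs; the gripper's body (76 mm by 85 mm) begins 54 mm behind the grasp point. The pads swing forward as they close: fully open they stand 13 mm farther back than shut.
Start: joints at [-1.304, 0.241, 0.005, 1.335, 0, 1.571], TCP at [0.132, -0.482, 0.231] pointing down, gripper open.
Joint ranges: [-2.72, 2.72], [-1.05, 1.87], [-1.09, 1.28], [-1.99, 2.15], [-1.42, 1.44], [-3.14, 3.14]. Speed limits (rad/s): [2.79, 2.79, 3.14, 3.14, 3.14, 3.14].

### API

Orientations are given as a unit quaternion [x, y, z, w].
In Python, from workcell import bot, camera, job_done gives the robot as it stands.
- The arm moves only by the tool carry_out, never from a script. Its argument "plan" is a list of rows, each an object of numbers: "dx", "dy", "dz": the shift along the tool's x, y, z in mm; "twist": the turn about the tool's z in degrees; "fingers": the closure, from -1 (fully open) to 1 (shut). In form: [{"dx": .., "dy": .., "dz": .., "twist": .., "fingers": ..}, ...]. A call has exactly 5 rows; each row is the pose to reach, as a shift and turn from the pose commanded when the call began, along the tool's axes at that moment; what a row does not reach only later rows make up. A row lasts 1/12 s, in which the tool goes at most 41.7 mm and 7.16 degrees, less where a joint would pass 70% of its speed; a pose out of reach is approached as far as the arm can. A call with a gripper value outside its range is refused whole. The fingers move at their own pace and stop on an object; the grip force is fixed at half the most. Time passes only in rows, so rows that repeat a pose let the fingers close, or fill a call up. It gives the time, the measured TCP pose, the force, the opening and the grip force at its end, in the units of the state.
- bot.get_obs(): the state, without advancing time (a new reading comes with each control period).
- camera(name): name is "scene" or "top"; returns a dict with "image" (384x512x3 uint8, red, green, blue), "intrinsics" (3x3 intrinsics, pixels), "eye" and "attitude" of the camera in the world. Camera axes: x right, y down, z forward; pixel columns grow to the right and rows downward; lengths in m; the calibration is good to about 2 mm. A picture is of the moment at which its call begins. There is no depth.
- job_done(): hands the job in; it is judged then, once.
The state is a dict: "clock": time; "joint_pos": joint angles; "joint_vel": joint speeds; "tau": joint torques, N m; "eef_pos": TCP position; "tool_rot": TCP orientation; "ft_force": force on the tool from outside, world axes, zero at the start; "ft_torque": the same for the moment, N m; "grip_width": finger opening in m; "grasp_force": force on a finger pad.
Only numpy, scipy, OpenCV 4.12 (cv2) and the standard library are available. Lean on these libraries where they do the work, as an engineer would, in place of code of your own. Each camera call takes 0.05 s, during which the arm holds its last target. There are 200 camera calls.

## Working session

There is one attempt and no reset: what is moved stays moved. The work goes in short steps, Python scripts to look and compute and a tool call to move; the robot and the scene stay as the last step left them, time stands still between calls to the robot, and variables do not carry over. Pictures are saved under pics/ and viewed, at most 10 in all, crops included, and the job is handed in when it is done.

Besides the shell and the picture viewer there is one more tool, called after ">>>" by a JSON object that holds its "name" and its "arguments". carry_out: Moves the arm, as the interface text tells. Its arguments: {"type":"object","properties":{"plan":{"type":"array","items":{"type":"object","properties":{"dx":{"type":"number"},"dy":{"type":"number"},"dz":{"type":"number"},"twist":{"type":"number"},"fingers":{"type":"number"}}}}},"required":["plan"]}

```bash
ls; mkdir -p pics; python3 - <<'E'
from workcell import bot, camera
import cv2,json,numpy as np
for n in("scene","top"):
    c=camera(n); cv2.imwrite(f"pics/{n}0.png",cv2.resize(c["image"][:,:,::-1],(800,600),interpolation=cv2.INTER_CUBIC))
    print(n,np.array(c["intrinsics"]).tolist(),c["eye"],c["attitude"])
print(bot.get_obs())
E
```

```text
pics
scene [[372.2331552777119, 0.0, 250.5974696897481], [0.0, 372.2331552777119, 191.6247547133626], [0.0, 0.0, 1.0]] [0.28895317 1.05161137 0.7490598 ] [-0.10738237  0.85438728 -0.50404796  0.06653613]
top [[455.7983790415922, 0.0, 262.81218202839506], [0.0, 455.7983790415922, 195.85029756979023], [0.0, 0.0, 1.0]] [ 0.36257161 -0.04183386  1.64245495] [ 0.70886458 -0.70216256  0.04868159 -0.04592213]
{'clock': 0.1, 'joint_pos': array([-1.30399297e+00,  2.41327894e-01,  3.85003483e-03,  1.33520882e+00,
        3.90361272e-05,  1.57082508e+00]), 'joint_vel': array([ 0.00183332, -0.00049991,  0.00157438,  0.0033786 ,  0.00049551,
        0.00023088]), 'tau': array([ 7.91259504e-05, -3.73138368e+01,  2.53010076e+01,  1.08878966e-02,
       -3.15857096e-05, -1.95521602e-05]), 'eef_pos': array([ 0.13168483, -0.4817529 ,  0.23050345]), 'tool_rot': array([ 9.91116656e-01,  1.32992034e-01, -1.06383367e-04, -9.39373394e-04]), 'ft_force': array([1.02435604, 0.21875145, 0.31120484]), 'ft_torque': array([-0.02626127, -0.02375166,  0.03546503]), 'grasp_force': 0.0, 'grip_width': 0.08547163408353582}
```

View pics/scene0.png

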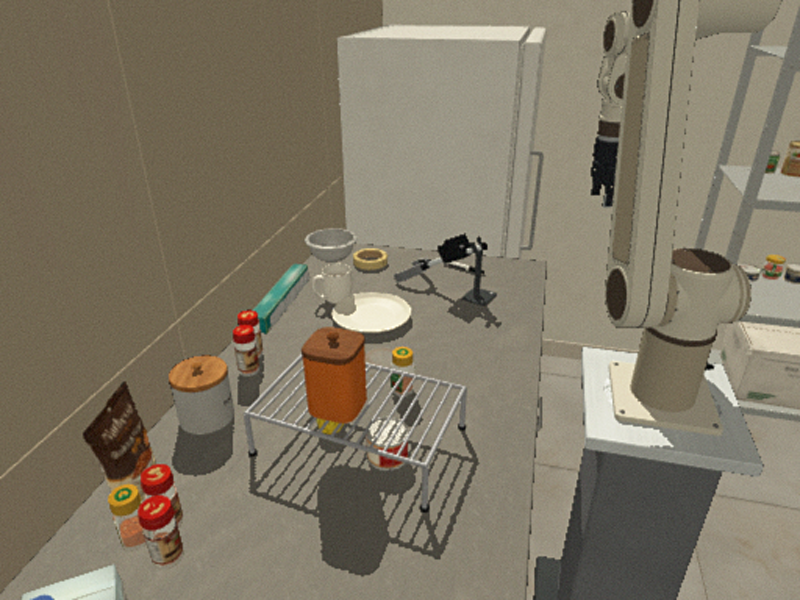

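View pics/top0.png

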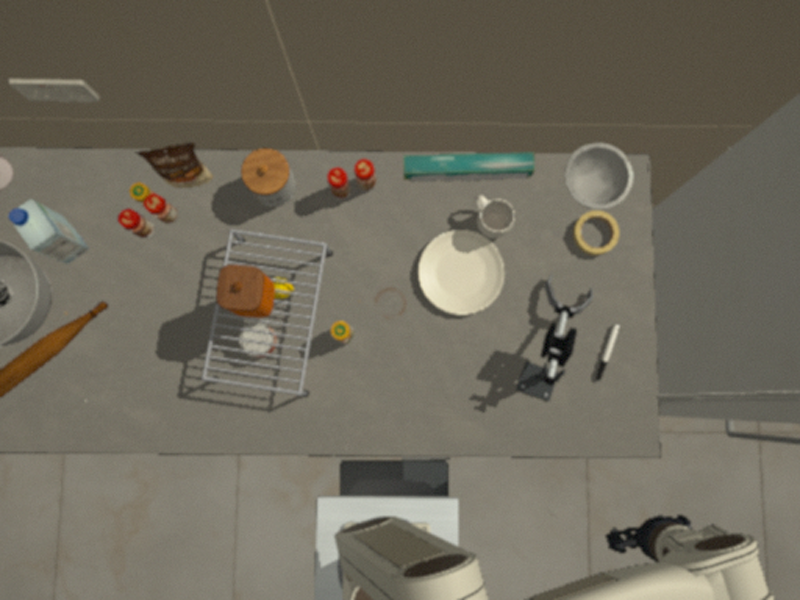

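The scene shows the reacher right of the plate, heading roughly +x, top (555,345). The shelf is at left, top corners (232,232), (326,243), (302,393), (206,380), with its open front toward −y. The lemon is at (283,289), the tin at (257,338) and the jar at (341,330).

```bash
cat > h.py <<'E'
import numpy as np,cv2
from scipy.spatial.transform import Rotation as R
from workcell import bot,camera
class Cam:
    def __init__(s,n):
        c=camera(n); s.im=c["image"]; s.K=np.array(c["intrinsics"]); s.e=np.array(c["eye"]); s.R=R.from_quat(c["attitude"]).as_matrix()
    def proj(s,p):
        q=(np.atleast_2d(p)-s.e)@s.R@s.K.T; return q[:,:2]/q[:,2:]
    def at(s,uv,z):
        d=s.R@np.linalg.solve(s.K,[uv[0],uv[1],1]); return s.e+d*(z-s.e[2])/d[2]
    def crop(s,x,y,w,h,k):
        return cv2.resize(s.im[y:y+h,x:x+w,::-1],None,fx=k,fy=k,interpolation=cv2.INTER_CUBIC)
def tri(c1,u1,c2,u2):
    A=[];b=[]
    for c,u in((c1,u1),(c2,u2)):
        d=c.R@np.linalg.solve(c.K,[u[0],u[1],1]); d/=np.linalg.norm(d); P=np.eye(3)-np.outer(d,d); A.append(P); b.append(P@c.e)
    r=np.linalg.lstsq(np.vstack(A),np.hstack(b),rcond=None); return r[0]
E
python3 - <<'E'
from h import *
s=Cam("scene");t=Cam("top")
a=np.zeros((600,800,3),np.uint8)
a[:500,:400]=t.crop(325,170,80,100,5); a[:300,400:]=s.crop(245,142,80,60,5)
cv2.imwrite("pics/reach.png",a)
b=np.zeros((600,800,3),np.uint8)
b[:480,:400]=t.crop(125,140,100,120,4);  b[:440,400:]=s.crop(160,215,100,110,4)
cv2.imwrite("pics/shelf.png",b)
P=lambda u,z:print(u,np.round(t.at(np.array(u)*.64,z),3))
print("deck");[P(u,.098) for u in((232,232),(326,243),(302,393),(206,380))]
P((283,289),.025);P((257,338),.058);P((341,330),.096);P((461,272),.02);P((246,288),.15)
print(tri(t,np.array((283,289))*.64,s,np.array((330,425))*.64), tri(t,np.array((461,272))*.64,s,np.array((371,315))*.64))
E
```

```text
deck
(232, 232) [0.732 0.351 0.098]
(326, 243) [0.71  0.142 0.098]
(302, 393) [0.38  0.185 0.098]
(206, 380) [0.405 0.393 0.098]
(283, 289) [0.617 0.246 0.025]
(257, 338) [0.501 0.295 0.058]
(341, 330) [0.517 0.104 0.096]
(461, 272) [ 0.662 -0.163  0.02 ]
(246, 288) [0.599 0.303 0.15 ]
[0.62142576 0.25079411 0.00142931] [ 0.66326135 -0.16450069  0.00335503]
```

View pics/reach.png

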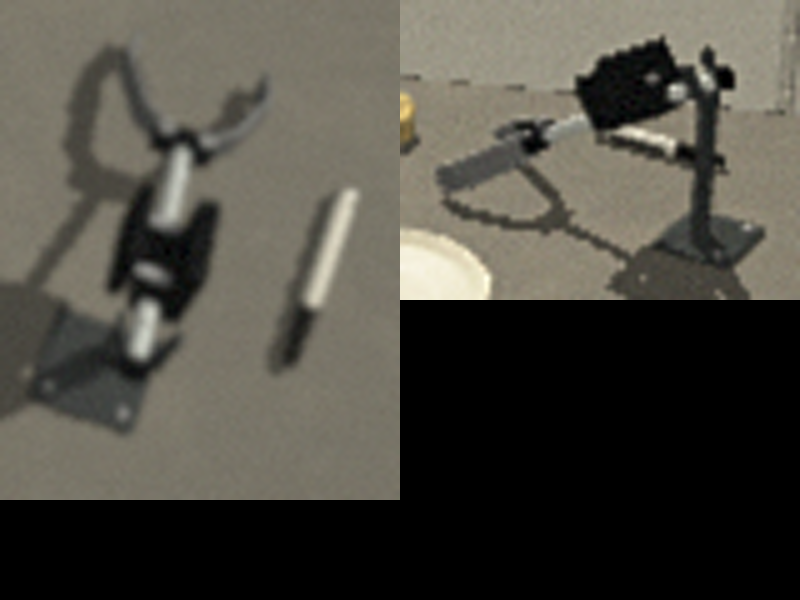

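View pics/shelf.png

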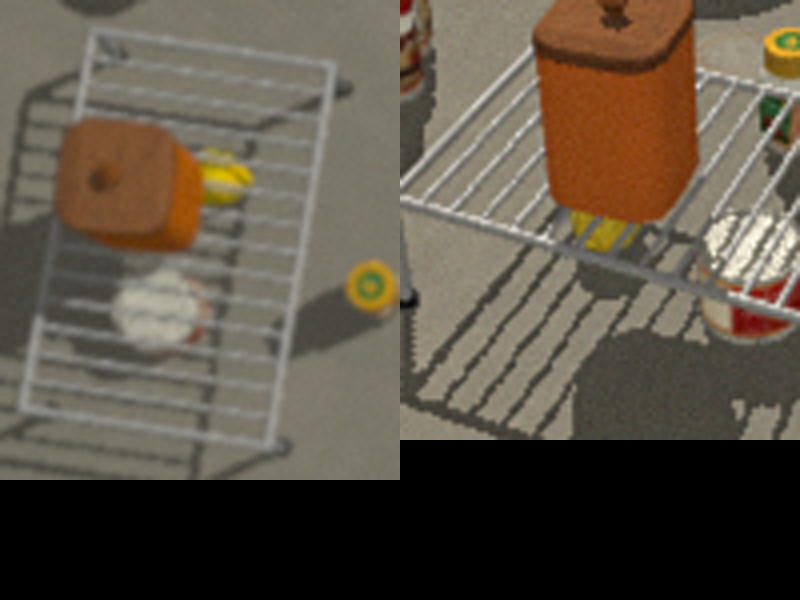

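```bash
cat > fit.py <<'E'
from h import *
from scipy.optimize import least_squares
s=Cam("scene");t=Cam("top")
ct=lambda p:np.array(p)/5+[325,170]; cs=lambda p:(np.array(p)-[400,0])/5+[245,142]
T=[((112,0,8),(187,137)),((190,45,13),(118,45)),((190,-45,13),(266,80)),((-87,0,8),(140,358)),((35,-26,45),(217,203)),((-33,30,43),(108,292))]
S=[((190,45,0),(440,178)),((35,30,45),(577,78)),((-33,30,43),(662,40)),((33,30,-7),(598,130)),((-33,30,-7),(688,98))]
def pose(v): return np.array([v[0],v[1],v[2]]), R.from_euler("ZY",[v[3],np.radians(30)]).as_matrix()
def f(v):
    o,M=pose(v); w=lambda L:o+np.array([a for a,_ in L])/1000@M.T
    return np.vstack([t.proj(w(T))-[ct(b) for _,b in T],s.proj(w(S))-[cs(b) for _,b in S]]).ravel()
r=least_squares(f,[.45,-.38,.107,-.2],loss="soft_l1"); v=r.x
print("reacher",v,np.degrees(v[3])); print(np.round(r.fun.reshape(-1,2),1).tolist())
o,M=pose(v); print("grip",o+M@[0,.002,.022])
# lemon masks
for c,b in((t,(165,170,30,30)),(s,(190,255,40,40))):
    x,y,w,h=b; hsv=cv2.cvtColor(c.im[y:y+h,x:x+w],cv2.COLOR_RGB2HSV); m=cv2.inRange(hsv,(22,120,60),(34,255,255)); q=np.argwhere(m)[:,::-1]+[x,y]
    print(len(q),q.min(0),q.max(0),q.mean(0))
    c.q=q
# fit ellipsoid centre/yaw: predicted silhouette must contain the yellow, touch its free borders
u=np.random.default_rng(0).normal(size=(4000,3));u/=np.linalg.norm(u,axis=1)[:,None]
def ell(p,yaw): return np.array([*p,.0255])+(u*[.0355,.0265,.0255])@R.from_euler("z",yaw).as_matrix().T
def g(p):
    out=[]
    for c,ws in((t,[(1,0,'max'),(0,1,'min'),(0,1,'max')]),(s,[(0,1,'max'),(-1,1,'max'),(-1,0,'max')])):
        a=c.proj(ell(p[:2],p[2]))+0
        for w in ws:
            d=np.array(w[:2]); fn=np.max if w[2]=='max' else np.min
            out.append(fn(a@d)-fn(c.q@d)-.3*(1 if w[2]=='max' else -1))
    return np.array(out)
for y0 in(1.2,1.6,1.9):
    r=least_squares(g,[.617,.262,y0],diff_step=1e-3); print("lemon",r.x,np.degrees(r.x[2]),np.round(r.fun,2))
shelf=np.array([.557,.268]);a=np.radians(83.3);d=np.array([np.cos(a),np.sin(a)]);rel=r.x[:2]-shelf
print("in shelf",rel@d,rel@[-d[1],d[0]])
E
python3 fit.py
```

```text
reacher [ 0.46909364 -0.35823188  0.1155238  -0.2607309 ] -14.938779938771784
[[-3.0, 1.7], [1.3, -0.7], [-4.0, -1.0], [0.3, 4.7], [-0.3, 1.8], [2.7, -3.8], [1.6, -0.5], [-0.2, -1.4], [-3.4, 1.6], [1.3, -0.7], [-3.4, 1.2]]
grip [ 0.48023744 -0.35913513  0.13457636]
98 [176 177] [187 190] [180.7755102  184.39795918]
88 [203 268] [219 277] [209.77272727 272.64772727]
lemon [0.61985964 0.25623967 1.85208733] 106.11678737231603 [ 0.91 -0.15  1.41  0.3   0.21  0.95]
lemon [0.61986    0.25624013 1.85221797] 106.12427233343784 [ 0.91 -0.15  1.41  0.3   0.21  0.95]
lemon [0.61985963 0.25623979 1.85208655] 106.11674237887736 [ 0.91 -0.15  1.41  0.3   0.21  0.95]
in shelf -0.004346017826783523 -0.06380240991851864
```

>>> {"name": "carry_out", "arguments": {"plan": [{"dx": 40,"dy": -3,"dz": 0,"twist": 6,"fingers": -1},{"dx": 80,"dy": -6,"dz": 0,"twist": 12,"fingers": -1},{"dx": 120,"dy": -9,"dz": 0,"twist": 18,"fingers": -1},{"dx": 160,"dy": -12,"dz": 0,"twist": 24,"fingers": -1},{"dx": 200,"dy": -15,"dz": 0,"twist": 29,"fingers": -1}]}}

```text
clock: 0.72
eef_pos: [0.3222, -0.4143, 0.2314]
tool_rot: [0.993, -0.122, 0.0, 0.0]
ft_force: [-1.3, -0.8, -0.3]
grip_width: 0.085
grasp_force: 0.0
```

```bash
cat > ov.py <<'E'
from h import *
from scipy.optimize import least_squares
s=Cam("scene");t=Cam("top")
ct=lambda p:np.array(p)/5+[325,170]
T=[((112,0,8),(187,137)),((190,45,13),(118,45)),((190,-45,13),(266,80)),((35,-26,45),(217,203))]
def pose(v): return np.array([v[0],v[1],.107]), R.from_euler("ZY",[v[2],np.radians(30)]).as_matrix()
def f(v):
    o,M=pose(v); return (t.proj(o+np.array([a for a,_ in T])/1000@M.T)-[ct(b) for _,b in T]).ravel()
r=least_squares(f,[.47,-.36,-.26]);v=r.x
print(v,np.degrees(v[2]),np.round(r.fun.reshape(-1,2),1).tolist())
o,M=pose(v);print("grip",o+M@[0,.002,.022])
L=[[(35,-26,-13),(35,-26,45),(-35,-26,45),(-35,-26,-13),(35,-26,-13)],[(33,30,-7),(33,30,43),(-33,30,43),(-33,30,-7),(33,30,-7)],[(-90,0,0),(190,0,0)],[(112,15,0),(170,55,0),(190,45,0)],[(112,-15,0),(170,-55,0),(190,-45,0)]]
a=np.zeros((600,800,3),np.uint8)
for c,x0,y0,w,h,X in((t,325,170,80,100,0),(s,245,142,80,60,400)):
    k=c.crop(x0,y0,w,h,5)
    for l in L: cv2.polylines(k,[np.int32((c.proj(o+np.array(l)/1000@M.T)+.5-[x0,y0])*5)],False,(0,255,0),1)
    a[:h*5,X:X+400]=k
cv2.imwrite("pics/ov.png",a); b=bot.get_obs();print(b["eef_pos"],b["tool_rot"])
E
python3 ov.py
```

```text
[ 0.47254799 -0.36393757 -0.27282554] -15.63175198245746 [[-1.5, 1.2], [3.0, -1.2], [-2.5, -1.3], [1.0, 1.2]]
grip [ 0.48368005 -0.36497553  0.12605256]
[ 0.32576475 -0.41292156  0.2310064 ] [ 9.93224711e-01 -1.16205220e-01  9.30709191e-04 -3.91348267e-04]
```

View pics/ov.png

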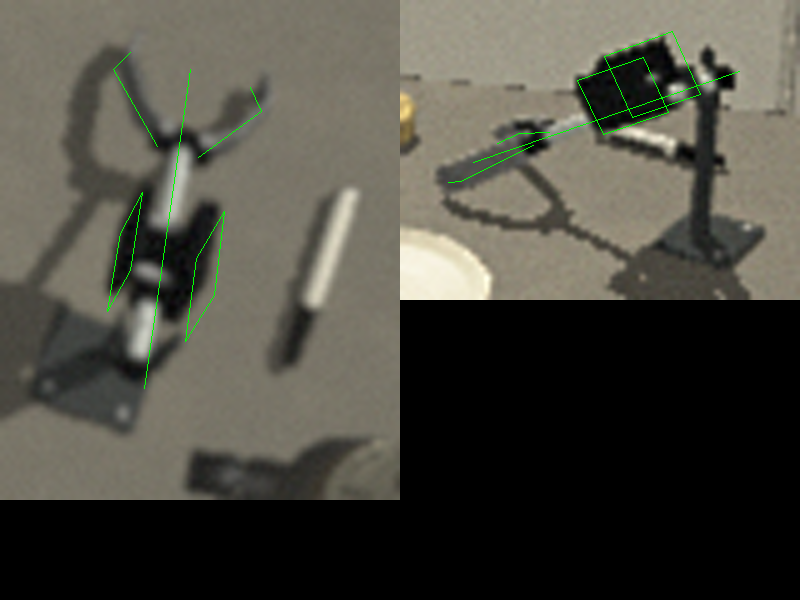

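```bash
cat > ov2.py <<'E'
from h import *
from scipy.optimize import least_squares
s=Cam("scene");t=Cam("top")
ct=lambda p:np.array(p)/5+[325,170]-.4; cs=lambda p:(np.array(p)-[400,0])/5+[245,142]-.4
T=[((112,0,10),(185,137)),((190,45,13),(130,42)),((190,-45,13),(266,78)),((-80,0,7),(139,350)),((35,-26,45),(213,203)),((33,30,43),(143,185)),((90,0,7),(180,155)),((45,0,7),(167,222))]
S=[((190,45,0),(438,180)),((-87,0,0),(733,77)),((70,0,0),(575,127)),((33,30,-7),(600,131)),((35,-10,45),(580,73))]
def pose(v): return np.array([v[0],v[1],.107]), R.from_euler("ZY",[v[2],np.radians(30)]).as_matrix()
def f(v):
    o,M=pose(v);w=lambda L:o+np.array([a for a,_ in L])/1000@M.T
    return np.vstack([t.proj(w(T))-[ct(b) for _,b in T],s.proj(w(S))-[cs(b) for _,b in S]]).ravel()
r=least_squares(f,[.47,-.36,-.26],loss="soft_l1");v=r.x
print(v,np.degrees(v[2]),np.round(r.fun.reshape(-1,2),1).tolist())
o,M=pose(v);print("grip",o+M@[0,.002,.022])
rx=lambda x,y,z:(x,y,z)
L=[[(35,-26,-13),(35,-26,45),(-35,-26,45),(-35,-26,-13),(35,-26,-13)],[(33,30,-7),(33,30,43),(-33,30,43),(-33,30,-7),(33,30,-7)],[(-90,0,0),(190,0,0)],[(112,15,13),(170,55,13),(190,45,13)],[(112,-15,13),(170,-55,13),(190,-45,13)]]
a=np.zeros((600,800,3),np.uint8)
for c,x0,y0,w,h,X in((t,325,170,80,100,0),(s,245,142,80,60,400)):
    k=c.crop(x0,y0,w,h,5)
    for l in L: cv2.polylines(k,[np.int32((c.proj(o+np.array(l)/1000@M.T)+.4-[x0,y0])*5)],False,(0,255,0),1)
    a[:h*5,X:X+400]=k
cv2.imwrite("pics/ov2.png",a)
E
python3 ov2.py
```

```text
[ 0.47743626 -0.36031992 -0.31411926] -17.997707877859888 [[-0.5, 0.2], [2.0, -1.4], [-1.3, -0.8], [0.1, 2.3], [1.6, 0.6], [-0.7, -0.3], [-0.6, 1.8], [0.1, -1.6], [1.2, -0.1], [-1.2, -0.5], [-0.1, -0.3], [-0.9, 0.7], [2.1, -2.1]]
grip [ 0.48851598 -0.36181655  0.12605256]
```

View pics/ov2.png

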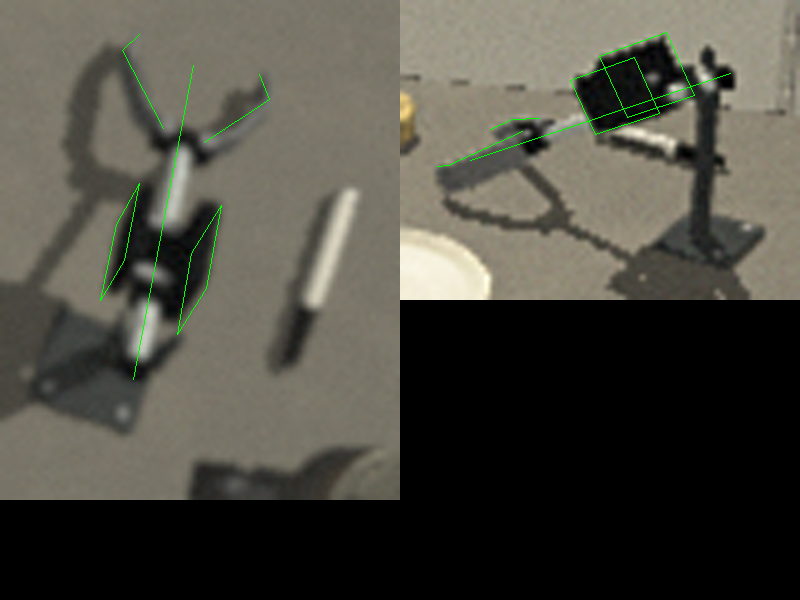

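The model overlay now matches: grip at (0.489, −0.362), yaw about −17°. I'll move above the grip.

>>> {"name": "carry_out", "arguments": {"plan": [{"dx": 30,"dy": -18,"dz": 0,"twist": 1,"fingers": -1},{"dx": 60,"dy": -36,"dz": 0,"twist": 2,"fingers": -1},{"dx": 90,"dy": -54,"dz": 0,"twist": 3,"fingers": -1},{"dx": 120,"dy": -72,"dz": 10,"twist": 3.5,"fingers": -1},{"dx": 147,"dy": -87,"dz": 30,"twist": 3.5,"fingers": -1}]}}

```text
clock: 1.33
eef_pos: [0.486, -0.3671, 0.204]
tool_rot: [0.989, -0.151, 0.003, 0.002]
ft_force: [-0.4, -1.2, -0.2]
grip_width: 0.0855
grasp_force: 0.0
```

```bash
cat > st.py <<'E'
from h import *
def st():
    b=bot.get_obs();M=R.from_quat(b["tool_rot"]).as_matrix();print("t",b["clock"],"p",np.round(b["eef_pos"],4),"yaw",np.degrees(np.arctan2(M[1,0],M[0,0])).round(2),"tilt",np.round(M[:2,2],3),"F",np.round(b["ft_force"],1),"w",b["grip_width"],b["grasp_force"]);return b["eef_pos"],M
E
cat > pic.py <<'E'
import sys
from h import *
from st import st
st(); n=sys.argv[1]
s=Cam("scene");t=Cam("top")
g=lambda a:list(map(int,a.split(",")))
a=np.zeros((600,800,3),np.uint8)
for c,b,X in((t,g(sys.argv[2]),0),(s,g(sys.argv[3]),400)):
    k=c.crop(*b[:4],b[4])[:600,:400]; a[:k.shape[0],X:X+k.shape[1]]=k
cv2.imwrite(f"pics/{n}.png",a)
E
python3 pic.py g1 325,170,80,100,5 245,120,80,80,5
```

```text
t 1.3333 p [ 0.486  -0.3671  0.204 ] yaw -17.32 tilt [ 0.005 -0.004] F [-0.4 -1.2 -0.2] w 0.08552785128218932 0.0
```

View pics/g1.png

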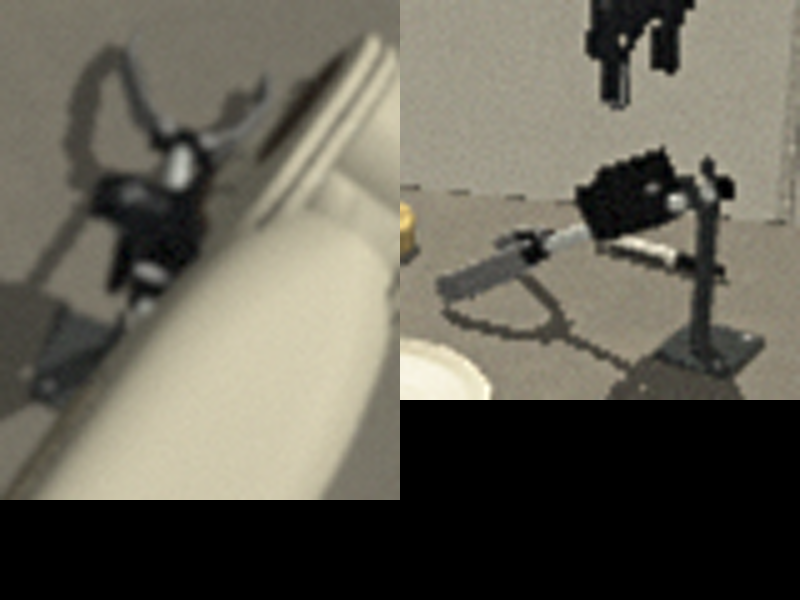

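The gripper hangs over the grip, fingers at right panel (615,90) and (665,60), lined up with the grip at (625,195). Descending now.

>>> {"name": "carry_out", "arguments": {"plan": [{"dx": 0,"dy": 0,"dz": 20,"twist": 0,"fingers": -1},{"dx": 0,"dy": 0,"dz": 40,"twist": 0,"fingers": -1},{"dx": 0,"dy": 0,"dz": 62,"twist": 0,"fingers": -1},{"dx": 0,"dy": 0,"dz": 84,"twist": 0,"fingers": -1},{"dx": 0,"dy": 0,"dz": 97,"twist": 0,"fingers": -1}]}}

```text
clock: 1.85
eef_pos: [0.481, -0.3662, 0.1022]
tool_rot: [0.989, -0.151, -0.002, -0.001]
ft_force: [-0.8, 0.5, -0.0]
grip_width: 0.0858
grasp_force: 0.0
```

>>> {"name": "carry_out", "arguments": {"plan": [{"fingers": -0.5},{"fingers": -0.4},{"fingers": -0.3},{"fingers": -0.25},{"fingers": -0.25}]}}

```text
$.plan[0]: bad value
```

```bash
python3 -c "
from st import *
st();Cam('top');st()"
```

```text
t 1.85 p [ 0.481  -0.3662  0.1022] yaw -17.35 tilt [-0.003  0.002] F [-0.8  0.5 -0. ] w 0.08577091197395063 0.0
t 1.9 p [ 0.4799 -0.3653  0.0999] yaw -17.35 tilt [-0.007  0.004] F [-0.6  0.5 -2.2] w 0.08543965714596788 0.0
```

>>> {"name": "carry_out", "arguments": {"plan": [{"dx": 4,"dy": -3,"dz": 0,"twist": 0,"fingers": -0.8},{"dx": 7,"dy": -5,"dz": 0,"twist": 0,"fingers": -0.5},{"dx": 7,"dy": -5,"dz": 0,"twist": 0,"fingers": -0.4},{"dx": 7,"dy": -5,"dz": 0,"twist": 0,"fingers": -0.3},{"dx": 7,"dy": -5,"dz": 0,"twist": 0,"fingers": -0.25}]}}

```text
clock: 2.32
eef_pos: [0.4939, -0.3644, 0.1071]
tool_rot: [0.989, -0.15, 0.002, 0.002]
ft_force: [-0.1, -1.5, 4.8]
grip_width: 0.0539
grasp_force: 14.1
```

```bash
python3 -c "
from st import *
st();Cam('top');st()"
```

```text
t 2.3167 p [ 0.4939 -0.3644  0.1071] yaw -17.21 tilt [ 0.004 -0.004] F [-0.1 -1.5  4.8] w 0.05390004860605076 14.08943628452107
t 2.3667 p [ 0.4939 -0.3645  0.1071] yaw -17.22 tilt [ 0.004 -0.004] F [-0.2 -2.6  5.8] w 0.05344197830621972 13.691757737105945
```

>>> {"name": "carry_out", "arguments": {"plan": [{"dx": 0,"dy": 0,"dz": -15,"twist": 0,"fingers": -0.26},{"dx": 0,"dy": 0,"dz": -30,"twist": 0,"fingers": -0.26},{"dx": 0,"dy": 0,"dz": -48,"twist": 0,"fingers": -0.26},{"dx": 0,"dy": 0,"dz": -66,"twist": 0,"fingers": -0.26},{"dx": 0,"dy": 0,"dz": -80,"twist": 0,"fingers": -0.26}]}}

```text
clock: 2.78
eef_pos: [0.4922, -0.3624, 0.1854]
tool_rot: [0.989, -0.15, -0.0, -0.0]
ft_force: [-0.7, -0.7, -1.7]
grip_width: 0.0537
grasp_force: 12.6
```

```bash
python3 pic.py g2 260,130,80,120,5 200,100,80,80,5; python3 -c "
from st import *
print(bot.get_obs()['joint_pos'])"
```

```text
t 2.7833 p [ 0.4922 -0.3624  0.1854] yaw -17.2 tilt [-0.  0.] F [-0.7 -0.7 -1.7] w 0.053655026387218925 12.612700910431158
[-6.34786471e-01  4.82752938e-01  2.41622773e-01  1.32497369e+00
  1.80937069e-04  2.80701642e+00]
```

>>> {"name": "carry_out", "arguments": {"plan": [{"dx": -1,"dy": -25,"dz": -8,"twist": -7,"fingers": -0.26},{"dx": -2,"dy": -50,"dz": -16,"twist": -14,"fingers": -0.26},{"dx": -4,"dy": -75,"dz": -24,"twist": -21,"fingers": -0.26},{"dx": -5,"dy": -100,"dz": -32,"twist": -28,"fingers": -0.26},{"dx": -7,"dy": -123,"dz": -40,"twist": -35,"fingers": -0.26}]}}

```text
clock: 3.3
eef_pos: [0.5215, -0.2414, 0.2228]
tool_rot: [0.987, 0.158, -0.001, -0.001]
ft_force: [0.6, 0.4, -3.0]
grip_width: 0.0536
grasp_force: 12.6
```

```bash
cat > to.py <<'E'
import sys
from st import *
p,M=st(); g=np.array(list(map(float,sys.argv[1:4]))); print("tool shift mm",np.round((g-p)@M*1000,1))
E
python3 to.py .54 -.16 .225
```

```text
t 3.3 p [ 0.5215 -0.2414  0.2228] yaw 18.14 tilt [-0.003  0.002] F [ 0.6  0.4 -3. ] w 0.05364845816390024 12.622331366728758
tool shift mm [ 42.9 -71.6  -2.1]
```

>>> {"name": "carry_out", "arguments": {"plan": [{"dx": 14,"dy": -17,"dz": 0,"twist": -7,"fingers": -0.26},{"dx": 27,"dy": -34,"dz": 0,"twist": -14,"fingers": -0.26},{"dx": 41,"dy": -50,"dz": 0,"twist": -21,"fingers": -0.26},{"dx": 54,"dy": -67,"dz": 0,"twist": -28,"fingers": -0.26},{"dx": 68,"dy": -84,"dz": 0,"twist": -35,"fingers": -0.26}]}}

```text
clock: 3.72
eef_pos: [0.5604, -0.1411, 0.2226]
tool_rot: [0.894, 0.447, -0.001, -0.001]
ft_force: [0.5, -0.3, -3.0]
grip_width: 0.0541
grasp_force: 12.6
```

```bash
python3 to.py .62 -.05 .205
```

```text
t 3.7167 p [ 0.5604 -0.1411  0.2226] yaw 53.14 tilt [-0.003  0.001] F [ 0.5 -0.3 -3. ] w 0.054078800217022646 12.598825311019937
tool shift mm [108.7  -6.9  17.5]
```

>>> {"name": "carry_out", "arguments": {"plan": [{"dx": 22,"dy": -1,"dz": 3,"twist": -7,"fingers": -0.28},{"dx": 44,"dy": -3,"dz": 6,"twist": -14,"fingers": -0.28},{"dx": 66,"dy": -4,"dz": 10,"twist": -21,"fingers": -0.28},{"dx": 88,"dy": -5,"dz": 14,"twist": -28,"fingers": -0.28},{"dx": 108,"dy": -7,"dz": 18,"twist": -35,"fingers": -0.28}]}}

```text
clock: 4.13
eef_pos: [0.6207, -0.0509, 0.2042]
tool_rot: [0.718, 0.696, -0.001, -0.001]
ft_force: [0.2, -0.8, -2.6]
grip_width: 0.0546
grasp_force: 12.4
```

```bash
python3 to.py .625 -.05 .12;  python3 pic.py g3 160,140,80,120,5 190,160,100,100,4
```

```text
t 4.1333 p [ 0.6207 -0.0509  0.2042] yaw 88.16 tilt [-0.003  0.   ] F [ 0.2 -0.8 -2.6] w 0.05456639521003987 12.363122905262571
tool shift mm [ 1.   4.5 84.2]
t 4.1333 p [ 0.6207 -0.0509  0.2042] yaw 88.16 tilt [-0.003  0.   ] F [ 0.2 -0.8 -2.6] w 0.05456639521003987 12.363122905262571
```

View pics/g3.png

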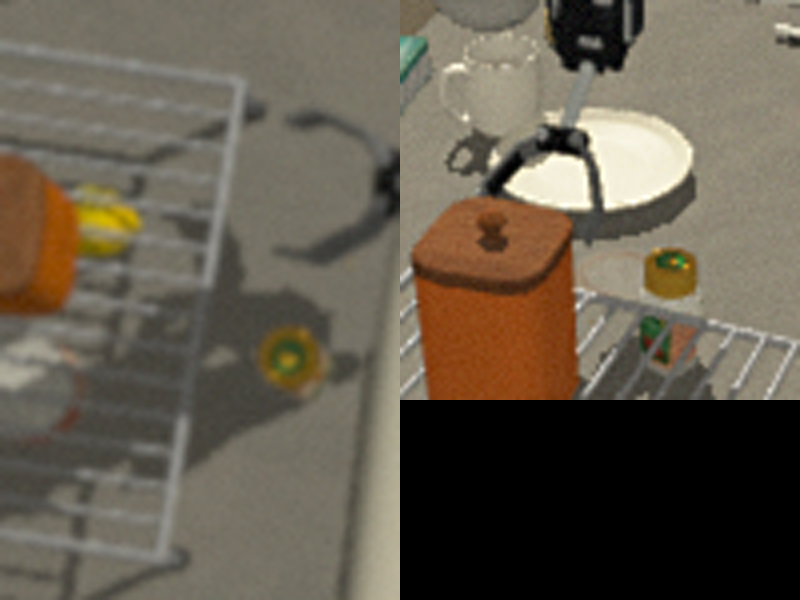

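Jaw tips at left panel (295,118) and (280,252). The lemon's front tip is at (138,220) and the jar at (292,357). I'll check the lateral alignment numerically.

```bash
python3 - <<'E'
from h import *
t=Cam("top");c=lambda p:np.array(p)/5+[160,140]-.4
for z in(.09,.105): print(z,t.at(c((293,118)),z),t.at(c((280,252)),z),t.at(c((395,183)),z+.045))
q=t.q=None
hsv=cv2.cvtColor(t.im[170:200,165:195],cv2.COLOR_RGB2HSV); m=cv2.inRange(hsv,(22,120,60),(34,255,255)); q=np.argwhere(m)[:,::-1]+[165,170]
print(q.min(0),q.max(0),t.at((q[:,0].max()+.3,184.5),.02),t.at((180,q[:,1].min()-.3),.026),t.at((180,q[:,1].max()+.3),.026))
for y in range(q[:,1].min(),q[:,1].max()+1): print(y,q[q[:,1]==y,0].max(),end=" | ")
E
```

```text
0.09 [0.68446309 0.10885173 0.09      ] [0.59042783 0.11570331 0.09      ] [0.63138551 0.03506918 0.135     ]
0.105 [0.68135294 0.10739579 0.105     ] [0.58822626 0.11418117 0.105     ] [0.62871067 0.03430396 0.15      ]
[176 177] [187 191] [0.61971294 0.22512671 0.02      ] [0.64689037 0.25125669 0.026     ] [0.5938607 0.2494837 0.026    ]
177 178 | 178 182 | Traceback (most recent call last):
  File "<stdin>", line 7, in <module>
    return umr_maximum(a, axis, None, out, keepdims, initial, where)
ValueError: zero-size array to reduction operation maximum which has no identity
```

>>> {"name": "carry_out", "arguments": {"plan": [{"dx": 0,"dy": 0,"dz": 19,"twist": -1,"fingers": -0.34},{"dx": 0,"dy": 0,"dz": 38,"twist": -2,"fingers": -0.34},{"dx": 0,"dy": 0,"dz": 57,"twist": -3,"fingers": -0.34},{"dx": 0,"dy": 0,"dz": 76,"twist": -4,"fingers": -0.34},{"dx": 0,"dy": 0,"dz": 93,"twist": -4,"fingers": -0.34}]}}

```text
clock: 4.7
eef_pos: [0.6201, -0.0532, 0.1123]
tool_rot: [0.697, 0.717, -0.0, -0.0]
ft_force: [-0.2, 0.4, -0.2]
grip_width: 0.0572
grasp_force: 0.0
```

>>> {"name": "carry_out", "arguments": {"plan": [{"dx": 0,"dy": 0,"dz": 4,"twist": 0,"fingers": -0.3},{"dx": 0,"dy": 0,"dz": 8,"twist": 0,"fingers": -0.3},{"dx": -2,"dy": 0,"dz": 12,"twist": 0,"fingers": -0.3},{"dx": -3,"dy": 0,"dz": 16,"twist": 0,"fingers": -0.3},{"dx": -4,"dy": 0,"dz": 20,"twist": 0,"fingers": -0.3}]}}

```text
clock: 5.12
eef_pos: [0.6219, -0.0566, 0.0943]
tool_rot: [0.696, 0.718, 0.001, 0.001]
ft_force: [-0.4, 0.2, 0.3]
grip_width: 0.056
grasp_force: 0.0
```

I opened the fingers by mistake, since more negative means wider, so I need to see how the reacher lies.

```bash
python3 pic.py g4 180,130,80,100,5 190,140,100,110,4
```

```text
t 5.1167 p [ 0.6219 -0.0566  0.0943] yaw 91.75 tilt [ 0.002 -0.   ] F [-0.4  0.2  0.3] w 0.05595798661620208 0.0
```

View pics/g4.png

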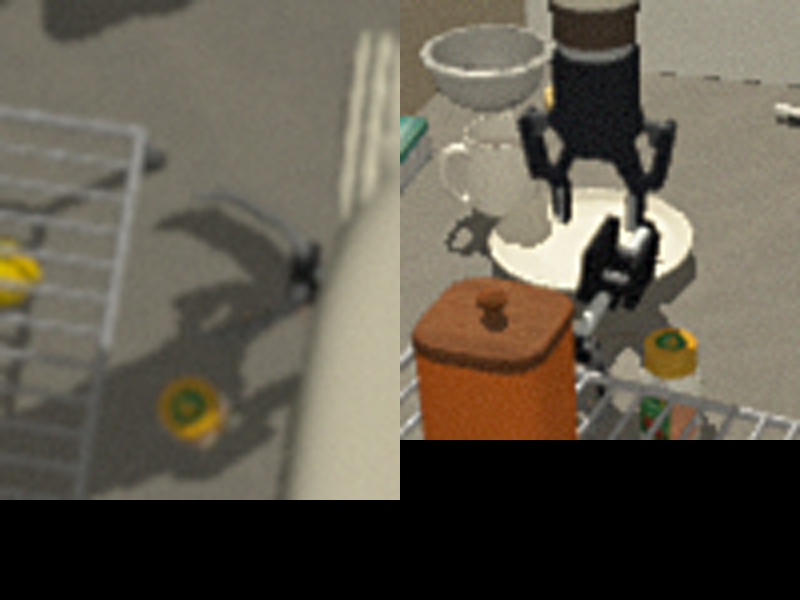

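>>> {"name": "carry_out", "arguments": {"plan": [{"dx": 0,"dy": 0,"dz": -25,"twist": 0,"fingers": -0.5},{"dx": 0,"dy": 0,"dz": -60,"twist": 0,"fingers": -1},{"dx": 0,"dy": 0,"dz": -90,"twist": 0,"fingers": -1},{"dx": -20,"dy": -20,"dz": -100,"twist": 0,"fingers": -1},{"dx": -50,"dy": -40,"dz": -100,"twist": 0,"fingers": -1}]}}

```text
clock: 5.63
eef_pos: [0.5858, -0.106, 0.1983]
tool_rot: [0.694, 0.72, 0.003, 0.004]
ft_force: [0.5, -0.7, -0.3]
grip_width: 0.0856
grasp_force: 0.0
```

>>> {"name": "carry_out", "arguments": {"plan": [{"dx": -30,"dy": -25,"dz": 0,"twist": 0,"fingers": -1},{"dx": -60,"dy": -50,"dz": 0,"twist": 0,"fingers": -1},{"dx": -95,"dy": -70,"dz": 0,"twist": 0,"fingers": -1},{"dx": -130,"dy": -90,"dz": 0,"twist": 0,"fingers": -1},{"dx": -165,"dy": -110,"dz": 0,"twist": 0,"fingers": -1}]}}

```text
clock: 6.05
eef_pos: [0.477, -0.2771, 0.1943]
tool_rot: [0.696, 0.718, 0.0, 0.001]
ft_force: [1.1, -0.2, -1.1]
grip_width: 0.0855
grasp_force: 0.0
```

```bash
python3 pic.py g5 195,150,80,80,5 215,150,80,80,5; python3 - <<'E'
import cv2;a=cv2.imread('pics/g5.png')[:400]
cv2.imwrite('pics/g5.png',a)
E
```

```text
t 6.05 p [ 0.477  -0.2771  0.1943] yaw 91.82 tilt [ 0.002 -0.001] F [ 1.1 -0.2 -1.1] w 0.08546378332226849 0.0
```

View pics/g5.png

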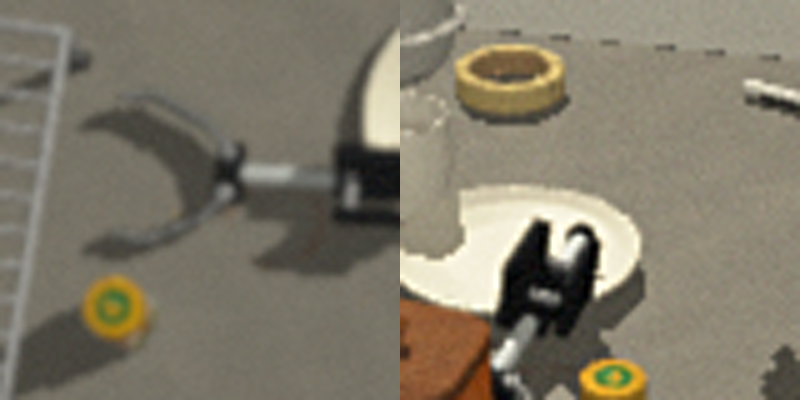

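The reacher lies upright and nearly level. Jaw tips are at left panel (120,97) and (118,240), the hinge at (232,175) and the grip front at x≈335, with the tail over the plate rim. I'll compute its pose.

```bash
python3 - <<'E'
from h import *
t=Cam("top");s=Cam("scene");c=lambda p:np.array(p)/5+[195,150]-.4;d=lambda p:(np.array(p)-[400,0])/5+[215,150]-.4
for n,p,z in(("tipR",(122,97),.024),("tipL",(118,238),.024),("hingeR",(238,150),.035),("hingeL",(236,203),.035),("tube",(250,175),.03),("tube2",(330,179),.037),("gF",(336,147),.07),("gF2",(336,220),.07),("plateedge",(362,130),.022)): print(n,t.at(c(p),z).round(4))
print("tube front of grip scene",[s.at(d((525,325)),z).round(3) for z in(.03,.05)])
# where grip continues: dark extent in native row
for r in (179,181,183,186,190,193): print(r,[int(v) for v in t.im[r,258:292].sum(1)//3])
E
```

```text
tipR [0.6768 0.1119 0.024 ]
tipL [0.5742 0.1125 0.024 ]
hingeR [0.637  0.0271 0.035 ]
hingeL [0.5987 0.0279 0.035 ]
tube [0.6198 0.0184 0.03  ]
tube2 [ 0.6164 -0.0389  0.037 ]
gF [ 0.6338 -0.0429  0.07  ]
gF2 [ 0.5823 -0.0434  0.07  ]
plateedge [ 0.6548 -0.0616  0.022 ]
tube front of grip scene [array([ 0.615, -0.034,  0.03 ]), array([ 0.606, -0.004,  0.05 ])]
179 [113, 113, 108, 84, 55, 41, 38, 33, 37, 53, 90, 117, 131, 147, 155, 146, 153, 158, 159, 161, 158, 159, 165, 178, 189, 196, 193, 195, 194, 193, 195, 193, 194, 193]
181 [109, 110, 108, 77, 43, 24, 28, 29, 30, 25, 28, 26, 24, 28, 26, 28, 30, 34, 34, 34, 36, 39, 60, 114, 170, 193, 193, 194, 195, 194, 192, 196, 192, 196]
183 [91, 91, 91, 74, 41, 25, 24, 33, 28, 21, 19, 15, 16, 23, 16, 21, 26, 18, 21, 22, 21, 24, 59, 127, 177, 196, 198, 197, 195, 196, 197, 195, 193, 195]
186 [106, 108, 109, 90, 59, 48, 82, 96, 67, 31, 24, 15, 20, 21, 22, 20, 22, 30, 71, 109, 100, 62, 80, 144, 177, 180, 181, 177, 178, 181, 178, 178, 179, 177]
190 [67, 67, 67, 59, 60, 75, 114, 121, 90, 60, 51, 49, 51, 52, 52, 52, 64, 72, 99, 128, 109, 80, 78, 103, 111, 114, 110, 113, 113, 115, 115, 114, 114, 125]
193 [68, 66, 64, 49, 31, 31, 26, 23, 26, 24, 27, 24, 31, 25, 26, 25, 32, 32, 30, 40, 42, 94, 164, 188, 191, 186, 178, 172, 148, 131, 119, 116, 132, 160]
```

>>> {"name": "carry_out", "arguments": {"plan": [{"dx": 30,"dy": 22,"dz": 0,"twist": 1,"fingers": -1},{"dx": 62,"dy": 44,"dz": 0,"twist": 2,"fingers": -1},{"dx": 94,"dy": 66,"dz": 0,"twist": 3,"fingers": -1},{"dx": 126,"dy": 88,"dz": 0,"twist": 4,"fingers": -1},{"dx": 155,"dy": 110,"dz": 10,"twist": 5,"fingers": -1}]}}

```text
clock: 6.67
eef_pos: [0.5856, -0.1138, 0.1857]
tool_rot: [0.726, 0.688, 0.002, 0.002]
ft_force: [0.1, -0.6, 0.4]
grip_width: 0.0851
grasp_force: 0.0
```

>>> {"name": "carry_out", "arguments": {"plan": [{"dx": 22,"dy": 14,"dz": 15,"twist": 0,"fingers": -1},{"dx": 44,"dy": 28,"dz": 35,"twist": 0,"fingers": -1},{"dx": 44,"dy": 28,"dz": 50,"twist": 0,"fingers": -1},{"dx": 44,"dy": 28,"dz": 60,"twist": 0,"fingers": -1},{"dx": 44,"dy": 28,"dz": 60,"twist": 0,"fingers": -1}]}}

```text
clock: 7.08
eef_pos: [0.6117, -0.073, 0.1204]
tool_rot: [0.726, 0.688, -0.002, -0.002]
ft_force: [0.2, 0.5, -0.4]
grip_width: 0.0855
grasp_force: 0.0
```

```bash
python3 to.py .608 -.073 .034
```

```text
t 7.0833 p [ 0.6117 -0.073   0.1204] yaw 86.95 tilt [-0.005  0.001] F [ 0.2  0.5 -0.4] w 0.08547202600154365 0.0
tool shift mm [-0.3 -3.3 86.5]
```

>>> {"name": "carry_out", "arguments": {"plan": [{"dx": 0,"dy": -3,"dz": 20,"twist": 0,"fingers": -1},{"dx": 0,"dy": -3,"dz": 40,"twist": 0,"fingers": -1},{"dx": 0,"dy": -3,"dz": 58,"twist": 0,"fingers": -1},{"dx": 0,"dy": -3,"dz": 74,"twist": 0,"fingers": -1},{"dx": 0,"dy": -3,"dz": 84,"twist": 0,"fingers": -1}]}}

```text
clock: 7.5
eef_pos: [0.6098, -0.0753, 0.0388]
tool_rot: [0.727, 0.687, -0.0, -0.0]
ft_force: [0.3, 0.4, -0.1]
grip_width: 0.0853
grasp_force: 0.0
```

>>> {"name": "carry_out", "arguments": {"plan": [{"dx": 0,"dy": 0,"dz": 0,"twist": 0,"fingers": -0.6},{"dx": 0,"dy": 0,"dz": 0,"twist": 0,"fingers": -0.4},{"dx": 0,"dy": 0,"dz": 0,"twist": 0,"fingers": -0.3},{"dx": 0,"dy": 0,"dz": 0,"twist": 0,"fingers": -0.24},{"dx": 0,"dy": 0,"dz": 0,"twist": 0,"fingers": -0.22}]}}

```text
clock: 7.92
eef_pos: [0.6119, -0.075, 0.0411]
tool_rot: [0.727, 0.687, 0.001, 0.001]
ft_force: [0.3, 0.0, 1.6]
grip_width: 0.0524
grasp_force: 15.8
```

```bash
python3 to.py .608 -.073 .034
```

```text
t 7.9167 p [ 0.6119 -0.075   0.0411] yaw 86.79 tilt [ 0.004 -0.   ] F [0.3 0.  1.6] w 0.05235782906798397 15.806118173059076
tool shift mm [ 1.8 -4.   7.1]
```

>>> {"name": "carry_out", "arguments": {"plan": [{"dx": 0,"dy": 0,"dz": -5,"twist": 0,"fingers": -0.22},{"dx": 8,"dy": 0,"dz": -8,"twist": 0,"fingers": -0.22},{"dx": 30,"dy": -2,"dz": -8,"twist": 0,"fingers": -0.22},{"dx": 55,"dy": -4,"dz": -8,"twist": 0,"fingers": -0.22},{"dx": 75,"dy": -5,"dz": -8,"twist": 0,"fingers": -0.22}]}}

```text
clock: 8.33
eef_pos: [0.6088, 0.002, 0.0472]
tool_rot: [0.727, 0.687, -0.0, -0.001]
ft_force: [-0.2, -0.1, -2.5]
grip_width: 0.0524
grasp_force: 14.0
```

```bash
python3 - <<'E'
from h import *
from st import st
st();t=Cam("top");s=Cam("scene");st()
# jaw dark pixels vs shelf area: print grey map around jaws (native)
g=t.im.sum(2)//3
print("cols 196..246");
for r in range(164,206): print(r,"".join("#" if v<60 else "+" if v<85 else "-" if v<105 else "Y" if (t.im[r,196+i,0]>150 and t.im[r,196+i,2]<90) else "." for i,v in enumerate(g[r,180:246])))
E
```

```text
t 8.3333 p [0.6088 0.002  0.0472] yaw 86.78 tilt [-0.001  0.001] F [-0.2 -0.1 -2.5] w 0.052392968563150545 14.001881864096504
t 8.4333 p [0.6089 0.0041 0.0471] yaw 87.05 tilt [-0.001  0.002] F [-0.8 -0.2 -2.4] w 0.05251872183322334 13.838908094039652
cols 196..246
164 ......................----..-+---.................................
165 ...................---+++-...-....................................
166 .................--++++++.........................................
167 .................---+++--.........................................
168 ..................................................................
169 --.........--++--.................................................
170 ------...--+++++---...............................................
171 -+++++---++++----..--..-..........................................
172 ...-----+++--......-----..........................................
173 .................--++++-..........................................
174 ..................-+++--...----...................................
175 ......-+--.................------.................
[... 1446 characters left out ...]
+--..-----...-------+++++++++++++++++++-.....................
197 ++-+++-.-.-+++++++++-++++++++++++++++++++++-......................
198 -++++--.--++++++++++-++++++++++++++++++++++-......................
199 --+++--.--+++++++++++++++++++++++++++++++++-......................
200 --+++--------++++++++++++++++++++++++++++++-......................
201 ---++------------++++++++++++++++++++++++++-......................
202 .-+++-------------+++++++++++++++++++++++++-......................
203 -+++--.....--++++++--+++++++++++++++++++++-.......................
204 ++++-.....--++++++++++++++++++++++++++++++-.......................
205 -+++-...---++++++++-++++++++++++++++++++++-.......................
```

>>> {"name": "carry_out", "arguments": {"plan": [{"dx": 22,"dy": -1,"dz": 0,"twist": 0,"fingers": -0.22},{"dx": 44,"dy": -2,"dz": 0,"twist": 0,"fingers": -0.22},{"dx": 66,"dy": -3,"dz": 0,"twist": 0,"fingers": -0.22},{"dx": 88,"dy": -4,"dz": 0,"twist": 0,"fingers": -0.22},{"dx": 105,"dy": -4,"dz": 0,"twist": 0,"fingers": -0.22}]}}

```text
clock: 8.85
eef_pos: [0.6108, 0.1069, 0.0471]
tool_rot: [0.726, 0.687, -0.0, -0.0]
ft_force: [-0.8, -0.3, -2.5]
grip_width: 0.0522
grasp_force: 13.9
```

```bash
cat > lem.py <<'E'
from h import *
from st import st
st();t=Cam("top");s=Cam("scene");st()
for c,(x,y,w,h) in((t,(160,165,110,40)),(s,(190,200,60,95))):
    hsv=cv2.cvtColor(c.im[y:y+h,x:x+w],cv2.COLOR_RGB2HSV); m=cv2.inRange(hsv,(23,150,60),(34,255,255)); q=np.argwhere(m)[:,::-1]+[x,y]
    print(len(q),q.min(0) if len(q) else 0,q.max(0) if len(q) else 0,q.mean(0))
E
python3 lem.py
```

```text
t 8.85 p [0.6108 0.1069 0.0471] yaw 86.83 tilt [-0.001  0.   ] F [-0.8 -0.3 -2.5] w 0.052194300315494074 13.940323675924446
t 8.95 p [0.6111 0.1082 0.0471] yaw 87.0 tilt [-0.001  0.001] F [ 0.1 -0.5 -3.2] w 0.052552915756601294 13.914042439428158
75 [176 177] [187 190] [180.74666667 184.65333333]
90 [202 268] [219 278] [208.81111111 272.76666667]
```

>>> {"name": "carry_out", "arguments": {"plan": [{"dx": 0,"dy": 0,"dz": 0,"twist": 0,"fingers": -0.18},{"dx": 0,"dy": 0,"dz": 0,"twist": 0,"fingers": -0.14},{"dx": 0,"dy": 0,"dz": 0,"twist": 0,"fingers": -0.1},{"dx": 0,"dy": 0,"dz": 0,"twist": 0,"fingers": -0.06},{"dx": 0,"dy": 0,"dz": 0,"twist": 0,"fingers": -0.02}]}}

```text
clock: 9.37
eef_pos: [0.6116, 0.1044, 0.0474]
tool_rot: [0.727, 0.686, -0.0, 0.0]
ft_force: [0.3, 0.1, -2.8]
grip_width: 0.0437
grasp_force: 18.1
```

>>> {"name": "carry_out", "arguments": {"plan": [{"dx": 0,"dy": 0,"dz": 0,"twist": 0,"fingers": 0.02},{"dx": 0,"dy": 0,"dz": 0,"twist": 0,"fingers": 0.06},{"dx": 0,"dy": 0,"dz": 0,"twist": 0,"fingers": 0.06},{"dx": 0,"dy": 0,"dz": 0,"twist": 0,"fingers": 0.06},{"dx": 0,"dy": 0,"dz": 0,"twist": 0,"fingers": 0.06}]}}

```text
clock: 9.78
eef_pos: [0.6115, 0.1053, 0.0474]
tool_rot: [0.727, 0.687, 0.0, 0.0]
ft_force: [0.9, -0.7, -2.5]
grip_width: 0.0413
grasp_force: 49.3
```

```bash
python3 lem.py
```

```text
t 9.7833 p [0.6115 0.1053 0.0474] yaw 86.78 tilt [ 0. -0.] F [ 0.9 -0.7 -2.5] w 0.04125033762073277 49.28971395685949
t 9.8833 p [0.6115 0.1054 0.0473] yaw 86.79 tilt [ 0. -0.] F [-0.  -0.4 -1.4] w 0.040833367462477885 49.28985916694728
63 [175 180] [185 190] [179.52380952 184.96825397]
79 [202 268] [215 277] [208.18987342 272.49367089]
```

>>> {"name": "carry_out", "arguments": {"plan": [{"dx": 0,"dy": 0,"dz": -2,"twist": 0,"fingers": 0.06},{"dx": 0,"dy": 0,"dz": -4,"twist": 0,"fingers": 0.06},{"dx": 0,"dy": 0,"dz": -6,"twist": 0,"fingers": 0.06},{"dx": 0,"dy": 0,"dz": -6,"twist": 0,"fingers": 0.06},{"dx": 0,"dy": 0,"dz": -6,"twist": 0,"fingers": 0.06}]}}

```text
clock: 10.3
eef_pos: [0.6116, 0.1054, 0.0536]
tool_rot: [0.727, 0.687, 0.0, 0.0]
ft_force: [0.1, 0.7, -3.5]
grip_width: 0.0408
grasp_force: 49.1
```

```bash
python3 lem.py; python3 - <<'E'
from h import *
t=Cam("top");g=t.im.sum(2)//3
for r in range(172,200): print(r,"".join("Y" if (t.im[r,160+i,0]>1.6*t.im[r,160+i,2]and t.im[r,160+i,1]>1.4*t.im[r,160+i,2]) else "#" if v<60 else "+" if v<85 else "-" if v<105 else "." for i,v in enumerate(g[r,160:216])))
E
```

```text
t 10.3 p [0.6116 0.1054 0.0536] yaw 86.79 tilt [0. 0.] F [ 0.1  0.7 -3.5] w 0.04082275721160751 49.09880780149251
t 10.4 p [0.6114 0.1054 0.0533] yaw 86.79 tilt [-0. -0.] F [-0.1 -0.  -2.6] w 0.040766444261021786 49.09815882565454
58 [176 181] [184 190] [179.53448276 185.06896552]
72 [202 268] [215 277] [208.44444444 272.41666667]
172 YYYYY---..............-----.............................
173 YYYYYYY--...............................................
174 YYYYYYYY-...............................................
175 YYYYYYYYY-------...-.....---............................
176 YYYYYYYYYY-----+----------+-............................
177 YYYYYYYYYYYY-------+---+--++............................
178 YYYYYYYYYYYYY.....----+++---............................
179 YYYYYYYYYYYYY...........--..............................
180 YYYYYYYYYYYYYYYYYYY.Y...................................
181 YYYYYYYYYYYYYYYYYYYYYYYY---.............................
182 YYYYYYYYYYYYYYYYYYYYYYYYY++++.--........................
183 YYYYYYYYYYYYYYYYYYYYYYYYYY+##+-.........................
184 YYYYYYYYYYYYYYYYYYYYYYYYYY+###+
[... 240 characters left out ...]
+--..........................
189 YYYYYYYYYYYYYYYYYYYYYYYY+++++-..........................
190 YYYYYYYYYYYYYYYYYYYYYYY++++++-..........................
191 YYYYYYYYYYYYYYYYYYYYY+##+++++-..........................
192 YYYYYYYYYYYYYYY++++++++++++++-..........................
193 YYYYYYYYYYYYYYY+++++---++++++-..........................
194 YYYYYYYYYYYYYYY+++++++++++++-...........................
195 Y#YYYYYYYYYYYYY+++++++++++++-...........................
196 YYYYYYYYYYYYYYY+++++++++++++-...........................
197 YYYYYYYYYYYYYY++++++++++++++-...........................
198 YYYYYYYYYYYYYY++++++++++++++-...........................
199 YYYYYYYYYYYYYY++++++++++++++-...........................
```

>>> {"name": "carry_out", "arguments": {"plan": [{"dx": -5,"dy": 0,"dz": 0,"twist": 0,"fingers": 0.06},{"dx": -12,"dy": 0,"dz": 0,"twist": 0,"fingers": 0.06},{"dx": -20,"dy": 1,"dz": 0,"twist": 0,"fingers": 0.06},{"dx": -30,"dy": 1,"dz": 0,"twist": 0,"fingers": 0.06},{"dx": -40,"dy": 2,"dz": 0,"twist": 0,"fingers": 0.06}]}}

```text
clock: 10.87
eef_pos: [0.611, 0.064, 0.0532]
tool_rot: [0.727, 0.687, -0.0, -0.0]
ft_force: [-0.3, 0.1, -3.2]
grip_width: 0.0413
grasp_force: 49.1
```

```bash
python3 lem.py; python3 - <<'E'
from h import *
t=Cam("top");g=t.im.sum(2)//3
for r in range(172,200): print(r,"".join("Y" if (t.im[r,172+i,0]>1.6*t.im[r,172+i,2]and t.im[r,172+i,1]>1.4*t.im[r,172+i,2]) else "#" if v<60 else "+" if v<85 else "-" if v<105 else "." for i,v in enumerate(g[r,172:216])))
E
```

```text
t 10.8667 p [0.611  0.064  0.0532] yaw 86.77 tilt [-0. -0.] F [-0.3  0.1 -3.2] w 0.04133594219031685 49.080827347934246
t 10.9667 p [0.6112 0.0628 0.0533] yaw 86.61 tilt [-0.    -0.001] F [ 0.3 -0.2 -3.5] w 0.0415339151478104 49.094828674569726
114 [178 178] [196 191] [187.42105263 185.07894737]
0 0 0 [nan nan]
172 ..........-----++++---......................
173 ............................................
174 .........-..................................
175 ..........-..--+--..........................
176 -----...----------...---....................
177 ---------++++---------+--...................
178 Y.....----+-YYYYYYYY++++--..................
179 Y...........YYYYYYYYYY+----...-.............
180 YY-..---..........YYY-....---...............
181 YYY--+++YYYYYY..............................
182 YYYY++YYYYYYYYYYYYYYY............--.........
183 YYYY++YYYYYYYYYYYYYYYYYYY----....-..........
184 YYYY++YYYYYYYYYYYYYYYYYYYY++#+-.--..........
185 YYYY----YYYYYYYYYYYYYYYYYY+###+++-..........
186 YYYY--......YYYYYYYYYYYYYY+###+++-..........
187 YYYY++---.........YYYYYYYY+##+++-...........
188 YYYY++++YYYYYYY........Y-+++++-+-...........
189 YYYY++-++YYYYYYYYYYY----++++-----...........
190 YYYY+++++YYYYYYYYYYYYY++++++++---...........
191 YYY-+++++++YYYYYYYYYY+++++++++---...........
192 YYY...------++++++++++++++++++--............
193 YYY-.--....--++++++++++++++++---............
194 YYY++++--.--++++++++++++++++++--............
195 YYY++++++++++++++++++++++++++---............
196 YYY+++++++++++++++++++++++++---.............
197 YY+-++++++++++++++++++++++++---.............
198 YY-------+++++++++++++++++++---.............
199 YY--------+++++++++++++++++++--.............lem.py:6: RuntimeWarning: Mean of empty slice.
  print(len(q),q.min(0) if len(q) else 0,q.max(0) if len(q) else 0,q.mean(0))
  ret = um.true_divide(
```

>>> {"name": "carry_out", "arguments": {"plan": [{"dx": -25,"dy": 1,"dz": 0,"twist": 0,"fingers": 0.06},{"dx": -54,"dy": 3,"dz": 0,"twist": 0,"fingers": 0.06},{"dx": -83,"dy": 5,"dz": 0,"twist": 0,"fingers": 0.06},{"dx": -112,"dy": 6,"dz": 0,"twist": 0,"fingers": 0.06},{"dx": -140,"dy": 8,"dz": -6,"twist": 0,"fingers": 0.06}]}}

```text
clock: 11.43
eef_pos: [0.6103, -0.0758, 0.0582]
tool_rot: [0.726, 0.687, -0.001, -0.001]
ft_force: [-0.3, 0.6, -3.6]
grip_width: 0.0412
grasp_force: 49.1
```

>>> {"name": "carry_out", "arguments": {"plan": [{"dx": -18,"dy": 0,"dz": -12,"twist": 0,"fingers": 0.06},{"dx": -36,"dy": 0,"dz": -26,"twist": 0,"fingers": 0.06},{"dx": -54,"dy": 0,"dz": -40,"twist": 3,"fingers": 0.06},{"dx": -74,"dy": -5,"dz": -54,"twist": 8,"fingers": 0.06},{"dx": -94,"dy": -10,"dz": -66,"twist": 13,"fingers": 0.06}]}}

```text
clock: 11.85
eef_pos: [0.5965, -0.1688, 0.1263]
tool_rot: [0.801, 0.599, 0.001, 0.0]
ft_force: [-0.1, 0.0, -3.3]
grip_width: 0.0411
grasp_force: 49.1
```

```bash
python3 to.py .536 -.237 .12; python3 - <<'E'
from h import *
t=Cam("top")
hsv=cv2.cvtColor(t.im[150:215,200:340],cv2.COLOR_RGB2HSV);q=np.argwhere(cv2.inRange(hsv,(23,150,60),(34,255,255)))[:,::-1]+[200,150]
print(len(q),q.min(0),q.max(0),t.at(np.median(q,0),.09))
E
```

```text
t 11.85 p [ 0.5965 -0.1688  0.1263] yaw 73.58 tilt [0.001 0.   ] F [-0.1  0.  -3.3] w 0.04105807326451627 49.063686048612
tool shift mm [-82.5 -38.7   6.2]
239 [214 169] [263 214] [ 0.63706778 -0.00897368  0.09      ]
```

>>> {"name": "carry_out", "arguments": {"plan": [{"dx": -18,"dy": -8,"dz": 0,"twist": 7,"fingers": 0.06},{"dx": -36,"dy": -16,"dz": 0,"twist": 14,"fingers": 0.06},{"dx": -54,"dy": -24,"dz": 0,"twist": 21,"fingers": 0.06},{"dx": -70,"dy": -32,"dz": 0,"twist": 28,"fingers": 0.06},{"dx": -83,"dy": -40,"dz": 0,"twist": 35,"fingers": 0.06}]}}

```text
clock: 12.32
eef_pos: [0.5339, -0.2374, 0.1253]
tool_rot: [0.944, 0.329, 0.0, -0.0]
ft_force: [0.3, 0.0, -4.1]
grip_width: 0.041
grasp_force: 49.1
```

>>> {"name": "carry_out", "arguments": {"plan": [{"dx": 0,"dy": 0,"dz": 10,"twist": 4,"fingers": 0.06},{"dx": 0,"dy": 0,"dz": 22,"twist": 8,"fingers": 0.06},{"dx": 0,"dy": 0,"dz": 34,"twist": 8,"fingers": 0.06},{"dx": 0,"dy": 0,"dz": 44,"twist": 8,"fingers": 0.06},{"dx": 0,"dy": 0,"dz": 52,"twist": 8,"fingers": 0.06}]}}

```text
clock: 12.73
eef_pos: [0.5342, -0.2363, 0.0722]
tool_rot: [0.964, 0.266, -0.0, -0.0]
ft_force: [-0.5, -0.4, -2.9]
grip_width: 0.0411
grasp_force: 49.1
```

```bash
python3 to.py .532 -.239 .06; cat > pl.py <<'E'
from h import *
t=Cam("top")
hsv=cv2.cvtColor(t.im[150:215,260:340],cv2.COLOR_RGB2HSV);q=np.argwhere(cv2.inRange(hsv,(23,150,60),(34,255,255)))[:,::-1]+[260,150]
print(len(q),q.min(0),q.max(0),t.at((q.min(0)+q.max(0))/2,.04))
E
python3 pl.py
```

```text
t 12.7333 p [ 0.5342 -0.2363  0.0722] yaw 30.83 tilt [-0.001  0.001] F [-0.5 -0.4 -2.9] w 0.04109464318551232 49.10816374467686
tool shift mm [-3.3  1.2 12.2]
185 [285 163] [299 178] [ 0.67091702 -0.15061515  0.04      ]
```

>>> {"name": "carry_out", "arguments": {"plan": [{"dx": -2,"dy": 0,"dz": 4,"twist": 0,"fingers": 0.06},{"dx": -4,"dy": 0,"dz": 8,"twist": 0,"fingers": 0.06},{"dx": -6,"dy": 0,"dz": 11,"twist": 0,"fingers": 0.06},{"dx": -8,"dy": 0,"dz": 13,"twist": 0,"fingers": 0.06},{"dx": -8,"dy": 0,"dz": 14,"twist": 0,"fingers": 0.06}]}}

```text
clock: 13.2
eef_pos: [0.5272, -0.2411, 0.0592]
tool_rot: [0.964, 0.265, -0.0, -0.0]
ft_force: [-0.7, 1.2, -3.4]
grip_width: 0.0416
grasp_force: 49.1
```

```bash
python3 to.py .532 -.239 .06; python3 pl.py; python3 to.py .532 -.239 .06
```

```text
t 13.2 p [ 0.5272 -0.2411  0.0592] yaw 30.76 tilt [-0. -0.] F [-0.7  1.2 -3.4] w 0.041618581506014024 49.105548004154116
tool shift mm [ 5.2  0.6 -0.8]
181 [286 165] [300 181] [ 0.66187222 -0.15419462  0.04      ]
t 13.25 p [ 0.5274 -0.241   0.0592] yaw 30.77 tilt [-0.  0.] F [-0.3  0.  -3.2] w 0.04081204492651866 49.10695876926184
tool shift mm [ 5.   0.7 -0.8]
```

>>> {"name": "carry_out", "arguments": {"plan": [{"dx": 0,"dy": 0,"dz": 1,"twist": 0,"fingers": 0.06},{"dx": 0,"dy": 0,"dz": 2,"twist": 0,"fingers": 0.06},{"dx": 0,"dy": 0,"dz": 3,"twist": 0,"fingers": 0.06},{"dx": 0,"dy": 0,"dz": 4,"twist": 0,"fingers": 0.06},{"dx": 0,"dy": 0,"dz": 4,"twist": 0,"fingers": 0.06}]}}

```text
clock: 13.67
eef_pos: [0.5277, -0.2408, 0.0553]
tool_rot: [0.964, 0.265, 0.0, -0.0]
ft_force: [-0.8, 0.5, -1.4]
grip_width: 0.0413
grasp_force: 49.2
```

```bash
python3 to.py .532 -.239 .06; python3 pl.py; python3 to.py .532 -.239 .06
```

```text
t 13.6667 p [ 0.5277 -0.2408  0.0553] yaw 30.79 tilt [0. 0.] F [-0.8  0.5 -1.4] w 0.04127571963844818 49.183644509832476
tool shift mm [ 4.6  0.7 -4.7]
186 [286 165] [300 180] [ 0.66368729 -0.15419398  0.04      ]
t 13.7167 p [ 0.5278 -0.2408  0.0553] yaw 30.79 tilt [0. 0.] F [ 0.7  0.4 -2. ] w 0.040808053941183905 49.18202402070165
tool shift mm [ 4.5  0.6 -4.7]
```

>>> {"name": "carry_out", "arguments": {"plan": [{"dx": 0,"dy": 0,"dz": 1.5,"twist": 0,"fingers": 0.04},{"dx": 0,"dy": 0,"dz": 1.5,"twist": 0,"fingers": 0.0},{"dx": 0,"dy": 0,"dz": 1.5,"twist": 0,"fingers": -0.05},{"dx": 0,"dy": 0,"dz": 1.5,"twist": 0,"fingers": -0.1},{"dx": 0,"dy": 0,"dz": 1.5,"twist": 0,"fingers": -0.15}]}}

```text
clock: 14.13
eef_pos: [0.5277, -0.2409, 0.0538]
tool_rot: [0.964, 0.265, 0.0, 0.0]
ft_force: [-0.8, 0.2, -1.2]
grip_width: 0.0494
grasp_force: 14.4
```

>>> {"name": "carry_out", "arguments": {"plan": [{"dx": 0,"dy": 0,"dz": 0,"twist": 0,"fingers": -0.18},{"dx": 0,"dy": 0,"dz": 0,"twist": 0,"fingers": -0.2},{"dx": 0,"dy": 0,"dz": 0,"twist": 0,"fingers": -0.22},{"dx": 0,"dy": 0,"dz": 0,"twist": 0,"fingers": -0.22},{"dx": 0,"dy": 0,"dz": 0,"twist": 0,"fingers": -0.22}]}}

```text
clock: 14.55
eef_pos: [0.5277, -0.2408, 0.0538]
tool_rot: [0.964, 0.265, -0.0, -0.0]
ft_force: [-0.1, -0.4, -2.7]
grip_width: 0.0521
grasp_force: 13.3
```

```bash
python3 to.py .532 -.239 .06; python3 pl.py; python3 to.py .532 -.239 .06
```

```text
t 14.55 p [ 0.5277 -0.2408  0.0538] yaw 30.79 tilt [-0.  0.] F [-0.1 -0.4 -2.7] w 0.05205018554793745 13.276386559009552
tool shift mm [ 4.7  0.6 -6.2]
178 [286 165] [300 180] [ 0.66368729 -0.15419398  0.04      ]
t 14.6 p [ 0.5277 -0.2409  0.0538] yaw 30.78 tilt [ 0. -0.] F [-0.4 -0.6 -2.2] w 0.05244549815458262 13.27689215540886
tool shift mm [ 4.7  0.6 -6.2]
```

>>> {"name": "carry_out", "arguments": {"plan": [{"dx": -8,"dy": 0,"dz": 0,"twist": 0,"fingers": -0.22},{"dx": -18,"dy": 0,"dz": 0,"twist": 0,"fingers": -0.22},{"dx": -28,"dy": 0,"dz": -4,"twist": 0,"fingers": -0.22},{"dx": -40,"dy": 0,"dz": -10,"twist": 0,"fingers": -0.22},{"dx": -50,"dy": 0,"dz": -25,"twist": 0,"fingers": -0.22}]}}

```text
clock: 15.02
eef_pos: [0.4816, -0.2665, 0.0776]
tool_rot: [0.964, 0.265, -0.002, -0.001]
ft_force: [-1.1, -0.8, -2.1]
grip_width: 0.0524
grasp_force: 13.5
```

>>> {"name": "carry_out", "arguments": {"plan": [{"dx": 0,"dy": 0,"dz": -30,"twist": 0,"fingers": -0.22},{"dx": 0,"dy": 0,"dz": -65,"twist": 0,"fingers": -0.22},{"dx": 0,"dy": 0,"dz": -100,"twist": 0,"fingers": -0.22},{"dx": 0,"dy": 0,"dz": -120,"twist": 0,"fingers": -0.22},{"dx": 0,"dy": 0,"dz": -120,"twist": 0,"fingers": -0.22}]}}

```text
clock: 15.43
eef_pos: [0.4866, -0.2689, 0.2056]
tool_rot: [0.964, 0.265, 0.004, 0.004]
ft_force: [0.3, -1.0, -1.6]
grip_width: 0.0518
grasp_force: 13.3
```

```bash
python3 pl.py; python3 to.py .46 -.35 .2; python3 - <<'E'
from h import *
s=Cam("scene"); g=s.im.sum(2)//3
cv2.imwrite("pics/raw_s.png",s.im[:,:,::-1])
t=Cam("top"); cv2.imwrite("pics/raw_t.png",t.im[:,:,::-1])
import numpy as np
print("scene 235..325 rows 95..190")
for r in range(92,190,2): print(r,"".join("#" if v<45 else "+" if v<85 else "." for v in g[r,228:330]))
E
```

```text
151 [286 165] [299 180] [ 0.66366935 -0.15240691  0.04      ]
t 15.4833 p [ 0.4855 -0.2681  0.2024] yaw 30.72 tilt [ 0.006 -0.004] F [ 0.6 -0.2 -2.4] w 0.05188447398882965 13.274249732494354
tool shift mm [-63.8  57.4   2.5]
scene 235..325 rows 95..190
92 .....................................................+................................................
94 .....................................................+#+++............+.++............................
96 .....................................................+########+##########+............................
98 ......................................................+#####+#+#+#+++###+.............................
100 .....................................................+####+####+####++##+.............................
102 .....................................................+######++##+++#####+.............................
104 .....................................................++...+++++++++++++...............................
106 ....................................................+##+...............+#.........................
[... 3691 characters left out ...]
................................+###+++...................
178 ............................................................................###+......................
180 ...........................................................................+###+......................
182 ...........................................................................+###.......................
184 ...........................................................................++##.......................
186 .........................................................................++++##++++++.................
188 ......................................................................+++++####+++++++.+++............
```

>>> {"name": "carry_out", "arguments": {"plan": [{"dx": -8,"dy": 16,"dz": -5,"twist": 7,"fingers": -0.22},{"dx": -16,"dy": 32,"dz": -10,"twist": 14,"fingers": -0.22},{"dx": -26,"dy": 50,"dz": -15,"twist": 21,"fingers": -0.22},{"dx": -36,"dy": 68,"dz": -15,"twist": 28,"fingers": -0.22},{"dx": -43,"dy": 86,"dz": -15,"twist": 35,"fingers": -0.22}]}}

```text
clock: 16.0
eef_pos: [0.4902, -0.3628, 0.2113]
tool_rot: [0.999, -0.04, -0.002, -0.001]
ft_force: [-0.9, 0.9, -3.3]
grip_width: 0.0521
grasp_force: 13.1
```

>>> {"name": "carry_out", "arguments": {"plan": [{"dx": 0,"dy": 0,"dz": 0,"twist": 6.5,"fingers": -0.22},{"dx": 0,"dy": 0,"dz": 0,"twist": 13,"fingers": -0.22},{"dx": 0,"dy": 0,"dz": 0,"twist": 13,"fingers": -0.22},{"dx": 0,"dy": 0,"dz": 0,"twist": 13,"fingers": -0.22},{"dx": 0,"dy": 0,"dz": 0,"twist": 13,"fingers": -0.22}]}}

```text
clock: 16.42
eef_pos: [0.4911, -0.3617, 0.2123]
tool_rot: [0.989, -0.148, -0.001, -0.001]
ft_force: [0.3, 0.1, -3.0]
grip_width: 0.0523
grasp_force: 13.3
```

```bash
python3 to.py .493 -.364 .15; python3 - <<'E'
from h import *
s=Cam("scene"); g=s.im.sum(2)//3
for r in range(108,190,2): print(r,"".join("#" if v<45 else "+" if v<85 else "." for v in g[r,228:330]))
t=Cam("top"); g=t.im.sum(2)//3
for r in range(172,250,2): print(r,"".join("#" if v<45 else "+" if v<85 else "." for v in g[r,325:405]))
E
```

```text
t 16.4167 p [ 0.4911 -0.3617  0.2123] yaw -17.07 tilt [-0.002  0.002] F [ 0.3  0.1 -3. ] w 0.052310395730151636 13.258101493120193
tool shift mm [ 2.7  1.7 62.3]
108 ........................................................+#################............................
110 ..........................................................+###############+...........................
112 ..........................................................+###############............................
114 ..........................................................+###############............................
116 ..........................................................++##############............................
118 ......................................................+#++###############.............................
120 ......................................................+#+###########+####.............................
122 ......................................................+#######+##########.............................
124 ......................................................+######++########.......
[... 6063 characters left out ...]
....................
234 .........+++++++++++...++.......................................................
236 .........+++++++++++++#+++......................................................
238 ........+++++++++++++#+++.......................................................
240 .......++++++++++###+++.........................................................
242 .......+++++++#####++...........................................................
244 ......++++#######++++...........................................................
246 ....++++++++###++++++...........................................................
248 ++++++##+++++++++...............................................................
```

>>> {"name": "carry_out", "arguments": {"plan": [{"dx": 2,"dy": 1,"dz": 12,"twist": 0,"fingers": -0.22},{"dx": 2,"dy": 1,"dz": 26,"twist": 0,"fingers": -0.22},{"dx": 2,"dy": 1,"dz": 40,"twist": 0,"fingers": -0.22},{"dx": 2,"dy": 1,"dz": 52,"twist": 0,"fingers": -0.22},{"dx": 2,"dy": 1,"dz": 62,"twist": 0,"fingers": -0.22}]}}

```text
clock: 16.93
eef_pos: [0.4933, -0.3634, 0.1509]
tool_rot: [0.989, -0.149, -0.0, -0.0]
ft_force: [0.6, 0.3, -0.3]
grip_width: 0.0524
grasp_force: 13.4
```

```bash
python3 to.py .493 -.364 .107; python3 - <<'E'
from h import *
s=Cam("scene"); g=s.im.sum(2)//3
for r in range(138,182): print(r,"".join("#" if v<45 else "+" if v<85 else "." for v in g[r,228:325]))
E
```

```text
t 16.9333 p [ 0.4933 -0.3634  0.1509] yaw -17.13 tilt [-0.  0.] F [ 0.6  0.3 -0.3] w 0.05240699980381776 13.352956026792526
tool shift mm [-0.1  0.6 43.9]
138 .....................................................+######+.+###+####..........................
139 .....................................................+######++########...........................
140 .....................................................+######.+######+............................
141 .....................................................+######.+#####+.............................
142 .....................................................+######+######+.............................
143 .....................................................+##+###########.............................
144 .....................................................+##############.............................
145 ......................................................+#############++++.........................
146 ........................................................+####+##########.........................
147 .......................
[... 2842 characters left out ...]
................................................................+++####.+...............
176 ............................................................................+###++...............
177 ............................................................................+##+.................
178 ............................................................................+##+.................
179 ............................................................................###+.................
180 ...........................................................................+###..................
181 .................................+.........................................+###..................
```

>>> {"name": "carry_out", "arguments": {"plan": [{"dx": 0,"dy": 0,"dz": 3,"twist": 0,"fingers": -0.22},{"dx": 0,"dy": 0,"dz": 6,"twist": 0,"fingers": -0.22},{"dx": 0,"dy": 0,"dz": 9,"twist": 0,"fingers": -0.22},{"dx": 0,"dy": 0,"dz": 12,"twist": 0,"fingers": -0.22},{"dx": 0,"dy": 0,"dz": 15,"twist": 0,"fingers": -0.22}]}}

```text
clock: 17.4
eef_pos: [0.4945, -0.3645, 0.1377]
tool_rot: [0.989, -0.15, 0.001, 0.001]
ft_force: [2.1, -0.7, -1.0]
grip_width: 0.052
grasp_force: 13.1
```

```bash
python3 to.py .493 -.364 .107; python3 - <<'E'
from h import *
s=Cam("scene"); g=s.im.sum(2)//3
for r in range(142,182): print(r,"".join("#" if v<45 else "+" if v<85 else "." for v in g[r,228:325]))
E
```

```text
t 17.4 p [ 0.4945 -0.3645  0.1377] yaw -17.2 tilt [ 0.003 -0.002] F [ 2.1 -0.7 -1. ] w 0.052016230923342476 13.091268092393875
tool shift mm [-1.7 -0.1 30.7]
142 .....................................................+###############............................
143 .....................................................+#########+####+............................
144 .....................................................+#.+##########+.............................
145 .....................................................+#.+#####.+###+.............................
146 .....................................................+#++####+.+###+.............................
147 .....................................................+########+#####++++.........................
148 ......................................................+#################.........................
149 ........................................................+###############.........................
150 ........................................................+###.+##########.........................
151 ....................
[... 2437 characters left out ...]
.................................................................++####++...............
176 ............................................................................+###+++..............
177 ............................................................................+##+.................
178 ..................................++........................................###+.................
179 .................................++++++.....................................###+.................
180 ..................................+++++++..................................+###+.................
181 .......................................+++.................................+##+..................
```

Levering the nose down on the saddle is working, so I'll continue.

>>> {"name": "carry_out", "arguments": {"plan": [{"dx": 0,"dy": 0,"dz": 3,"twist": 0,"fingers": -0.22},{"dx": 0,"dy": 0,"dz": 7,"twist": 0,"fingers": -0.22},{"dx": 0,"dy": 0,"dz": 11,"twist": 0,"fingers": -0.22},{"dx": 0,"dy": 0,"dz": 15,"twist": 0,"fingers": -0.22},{"dx": 0,"dy": 0,"dz": 18,"twist": 0,"fingers": -0.22}]}}

```text
clock: 17.87
eef_pos: [0.4941, -0.3644, 0.1201]
tool_rot: [0.989, -0.15, 0.001, 0.001]
ft_force: [-2.6, 1.6, 18.2]
grip_width: 0.052
grasp_force: 15.1
```

>>> {"name": "carry_out", "arguments": {"plan": [{"dx": 0,"dy": 0,"dz": 2,"twist": 0,"fingers": -0.22},{"dx": 0,"dy": 0,"dz": 5,"twist": 0,"fingers": -0.22},{"dx": 0,"dy": 0,"dz": 8,"twist": 0,"fingers": -0.22},{"dx": 0,"dy": 0,"dz": 10,"twist": 0,"fingers": -0.22},{"dx": 0,"dy": 0,"dz": 10,"twist": 0,"fingers": -0.22}]}}

```text
clock: 18.28
eef_pos: [0.4958, -0.365, 0.1139]
tool_rot: [0.989, -0.15, 0.004, 0.001]
ft_force: [-0.4, 1.4, 18.3]
grip_width: 0.0524
grasp_force: 16.7
```

```bash
python3 to.py .493 -.364 .107; python3 - <<'E'
from h import *
s=Cam("scene"); g=s.im.sum(2)//3
for r in range(146,184): print(r,"".join("#" if v<45 else "+" if v<85 else "." for v in g[r,228:325]))
E
```

```text
t 18.2833 p [ 0.4958 -0.365   0.1139] yaw -17.2 tilt [ 0.008 -0.004] F [-0.4  1.4 18.3] w 0.052399670519099766 16.674419939517975
tool shift mm [-3.  -0.1  6.9]
146 ....................................................+######...+##+###+...........................
147 ....................................................+######+++#######............................
148 ....................................................+###############+............................
149 ....................................................+######.+######..+...........................
150 ....................................................+#####+.+######++#+..........................
151 .....................................................+#####+###########.......+..................
152 .....................................................+#################+......#+.................
153 .....................................................+##################.....+#+.................
154 .......................................................+################.....+#+..+..............
155 .................
[... 2236 characters left out ...]
................+++++++++++...+++++................................+##+.................
178 .........................+++++++++.......+++................................###+.................
179 ..........................++++++..........+++++.............................###+.................
180 ...........................++..............+++++...........................+###+.................
181 ...........................+................++++...........................+###..................
182 ..........................++..................++...........................+###..................
183 ...........................++++................++..........................+###..................
```

The jaw tips are back at scene pixel (253,178), as at the start, and the saddle and tips carry load. I'll relieve the press and release.

>>> {"name": "carry_out", "arguments": {"plan": [{"dx": 0,"dy": 0,"dz": 0,"twist": 0,"fingers": -0.25},{"dx": 0,"dy": 0,"dz": 0,"twist": 0,"fingers": -0.32},{"dx": 0,"dy": 0,"dz": 0,"twist": 0,"fingers": -0.45},{"dx": 0,"dy": 0,"dz": 0,"twist": 0,"fingers": -0.7},{"dx": 0,"dy": 0,"dz": 0,"twist": 0,"fingers": -1}]}}

```text
clock: 18.75
eef_pos: [0.4925, -0.3634, 0.1078]
tool_rot: [0.989, -0.15, -0.001, -0.001]
ft_force: [0.3, 1.1, 0.1]
grip_width: 0.0827
grasp_force: 0.0
```

>>> {"name": "carry_out", "arguments": {"plan": [{"dx": 0,"dy": 0,"dz": 0,"twist": 0,"fingers": -1},{"dx": 0,"dy": 0,"dz": -12,"twist": 0,"fingers": -1},{"dx": 0,"dy": 0,"dz": -32,"twist": 0,"fingers": -1},{"dx": 0,"dy": 0,"dz": -62,"twist": 0,"fingers": -1},{"dx": 0,"dy": 0,"dz": -100,"twist": 0,"fingers": -1}]}}

```text
clock: 19.17
eef_pos: [0.4916, -0.3626, 0.2064]
tool_rot: [0.989, -0.15, -0.003, -0.002]
ft_force: [1.3, -0.3, 0.6]
grip_width: 0.0853
grasp_force: 0.0
```

>>> {"name": "carry_out", "arguments": {"plan": [{"dx": -25,"dy": 0,"dz": -20,"twist": 0,"fingers": -1},{"dx": -60,"dy": 0,"dz": -20,"twist": 0,"fingers": -1},{"dx": -100,"dy": 0,"dz": -20,"twist": 0,"fingers": -1},{"dx": -140,"dy": 0,"dz": -20,"twist": 0,"fingers": -1},{"dx": -180,"dy": 0,"dz": -20,"twist": 0,"fingers": -1}]}}

```text
clock: 19.58
eef_pos: [0.3196, -0.3097, 0.2282]
tool_rot: [0.989, -0.149, -0.0, -0.0]
ft_force: [-1.5, -0.0, -0.0]
grip_width: 0.0855
grasp_force: 0.0
```

```bash
python3 pl.py; python3 - <<'E'
from h import *
from st import st
st();t=Cam("top");s=Cam("scene")
a=cv2.imread("pics/top0.png");b=cv2.imread("pics/scene0.png")
for n,c,o,(x,y,w,h) in(("top",t,a,(335,170,50,85)),("scene",s,b,(245,142,80,60))):
    o=cv2.resize(o,(512,384),interpolation=cv2.INTER_AREA)
    A=cv2.cvtColor(o,cv2.COLOR_BGR2GRAY)[y:y+h,x:x+w].astype(np.float32);B=cv2.cvtColor(c.im,cv2.COLOR_RGB2GRAY)[y:y+h,x:x+w].astype(np.float32)
    d=abs(A-B);print(n,"diff mean",d.mean(),"n>40",(d>40).sum(),"shift",cv2.phaseCorrelate(A,B))
    for r in range(0,h,2): print("".join("*" if d[r,i]>40 else "#" if B[r,i]<60 else "." for i in range(w)))
E
```

```text
168 [286 165] [299 180] [ 0.66366935 -0.15240691  0.04      ]
t 19.6333 p [ 0.3112 -0.3048  0.2267] yaw -17.33 tilt [-0.011  0.007] F [-6.6  4.6 -2.2] w 0.085218664794175 0.0
top diff mean 6.5484705 n>40 86 shift ((-0.5776373120246063, 0.9563390970872305), 0.8835077775319418)
..................................................
..................................................
..................................................
..................................................
..................................................
..............*...................................
...............*..................................
..................................................
.............*....................................
..........................................*.......
.................*................................
...............*...*..............................
.................#...*............................
..................##.**...........................
...................*########**....................
.......*...........***#...**##....................
..*....
[... 3202 characters left out ...]
..............................####..................
.............***........***...............................####..................
......................******..............................####..................
...................................................##.....######......#.........
.........................................*.....*.....####...###....##...........
................*.........................................#########.............
*................*.........................*....................................
................................................................................
.............................................#..................................
```

```bash
python3 -c "
from workcell import job_done
print(job_done())"
```

```text
the job is handed in; nothing more can be done
None
```

I handed the job in, but `job_done()` returned no verdict: the lemon was squeezed under the shelf, drawn out in the jaws and set on the plate about 11 mm from its middle, and the reacher was levered back onto its rest within about 4 mm of where it first lay; on the way I let the reacher slip once onto the table in front of the shelf, where its tail came to rest on the plate rim.

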